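# Refit the filter panel on a sloped pump console and reset the pump

## Task

Put the filter panel back over the intake on the pump console's sloped face: hook its yellow-striped edge under the yellow lip at the top of the recess while the panel is tilted, then lower its other edge until it lies flat in the recess, and let go of it. Only when the panel is seated, slide the red safety shutter sideways to its far end, press the green reset button it uncovered all the way in, and let the button come back out, leaving the shutter open. Do not push the other things on the table about.

Things in the scene. Friction and masses are not known exactly. Their poses are not given: they have to be found in the camera images.
- panel: Loose white filter panel, 140 x 120 x 6 mm (x, y, z), about 0.3 kg, lying flat on the table, handle up. Origin: centre of its underside. x points to the edge with the yellow stripe (the one to hook under the lip), z up out of the face that carries the handle. Handle: a black upright block in the middle, 14 mm thick (along x), 60 mm long (along y), standing from z = 6 to z = 36 mm.
- panel_hook_edge (a point): Middle of the lower corner of the panel's yellow-striped edge (panel frame x = +70 mm, y = 0, z = 0); axes as the panel's.
- panel_front_edge (a point): Middle of the lower corner of the panel's opposite edge (panel frame x = -70 mm, y = 0, z = 0); axes as the panel's.
- panel_grip (a point): Point in the middle of the panel's handle, 24 mm above the panel's underside; axes as the panel's.
- console: Grey wedge-shaped pump console, fixed to the table, 248 mm wide (y), about 165 mm deep (x), about 0.13 m high at the back with the lip. Origin: centre of its underside, z up; its sloped face rises towards its +x at 27 degrees and looks to its -x (towards the robot's right-hand side). The recess for the panel is on its right (-y) half, the shutter and the button on its left half.
- seat: Frame of the sloped face, fixed to the console. Origin: middle of the recess floor on which the panel lies (console frame 0, -51, 68.5 mm). x runs up the slope, y to the left along it, z square out of the face (27 degrees from vertical). Recess: floor at z = 0, x from -73 to +73, y from -65 to +65 mm. Lower end stop: x = -80 to -73, top at z = 16 mm. Side walls: top at z = 10 mm.
- lip_edge (a point): Middle of the free lower corner of the yellow lip, in the seat frame at x = 55, y = 0, z = 14 mm; axes as the seat's. The lip (underside z = 14, top z = 19 mm, 140 mm wide) runs from here up the slope; the gap beneath it is closed by a wall at x = 73 mm. The 140 mm panel cannot be laid straight in: its striped edge goes under the lip first, the other edge held higher.
- safety_shutter (a joint): Slide of the red shutter over the button: 0 m shut, 0.044 m fully open; it moves along the seat's +y (to the left), with about 2 N of friction, and stays where it is left. It may begin up to 8 mm open. The button is clear from 0.036 m on.
- shutter_tab (a point): Middle of the shutter's upright finger tab (moves with the shutter; axes as the seat's). Shut, it lies at x = 0, y = 102, z = 30 mm in the seat frame. Tab: 12 mm thick (along y), 40 mm long (along x), from seat z = 18 to 42 mm, on a plate 65 x 40 mm (x, y) whose top is at z = 18 mm. The plate runs between two rails (inner faces at seat x = -34 and +34 mm, tops at z = 20 mm).
- reset_button (a joint): Travel of the green push button: 0 m out, 0.006 m fully in, about 5 N; it springs back. It is pressed square into the sloped face (along the seat's -z).
- reset_button_top (a point): Middle of the button's top, radius 16 mm; out, it lies at seat x = 0, y = 102, z = 12 mm, beneath the shut shutter; axes as the seat's.
- tin_a: Bystander: round white lidded tin, 57 mm wide, 38 mm high; origin at the centre of its underside.
- tin_b: Bystander: round white lidded tin, 57 mm wide, 38 mm high; origin at the centre of its underside.
- mortar: Bystander: white mortar with its pestle, 79 mm wide, 84 mm high; origin at the centre of its underside.
- lab_brush: Bystander: flat wooden brush, 32 x 160 x 11 mm; origin at the centre of its underside.
Not all that is in view belongs to the job. Of the things that look like the panel, the largest one is meant.

How it is judged (in metres and radians):
On the way, in this order (a step that is already met when the one before it is completed fails the run):
1. the panel's yellow-striped edge is under the lip while the panel is still tilted against the sloped face (x of panel_hook_edge in the frame of seat between 0.057 and 0.076 m and z of panel_hook_edge in the frame of seat between -0.004 and 0.01 m and y of panel_hook_edge in the frame of seat between -0.015 and 0.015 m and angle between the z axis of panel and the z axis of seat, either way round above 0.1 rad), for 0.1 s.
2. the panel lies flat in the recess, hooked under the lip, and has been let go (x of panel_hook_edge in the frame of seat between 0.058 and 0.076 m and z of panel_hook_edge in the frame of seat between -0.004 and 0.005 m and z of panel_front_edge in the frame of seat between -0.004 and 0.005 m and y of panel_hook_edge in the frame of seat between -0.012 and 0.012 m and y of panel_front_edge in the frame of seat between -0.012 and 0.012 m and angle between the z axis of panel and the z axis of seat, either way round below 0.05 rad and contact force between panel and the fingers below 0.1 N), for 0.2 s.
3. the safety shutter is slid open so that the button is clear (value of joint safety_shutter above 0.036 m), for 0.1 s.
4. the reset button is pressed in (value of joint reset_button above 0.0045 m), for 0.05 s.
At the end, for the whole second after the job is handed in: The panel lies at rest in the recess, flat on the floor to 5 mm and 0.05 rad, its yellow-striped edge at least 3 mm under the lip, within 12 mm of the middle sideways; the shutter is open by more than 36 mm and the button is out again (less than 1.5 mm in) (x of panel_hook_edge in the frame of seat between 0.058 and 0.076 m and z of panel_hook_edge in the frame of seat between -0.004 and 0.005 m and z of panel_front_edge in the frame of seat between -0.004 and 0.005 m and y of panel_hook_edge in the frame of seat between -0.012 and 0.012 m and y of panel_front_edge in the frame of seat between -0.012 and 0.012 m and angle between the z axis of panel and the z axis of seat, either way round below 0.05 rad and linear speed of panel below 0.01 m/s and value of joint safety_shutter above 0.036 m and value of joint reset_button below 0.0015 m); the robot touches nothing.
It fails at once if the button is pressed while the panel is not seated (value of joint reset_button above 0.003 m and not (x of panel_hook_edge in the frame of seat between 0.058 and 0.076 m and z of panel_hook_edge in the frame of seat between -0.004 and 0.005 m and z of panel_front_edge in the frame of seat between -0.004 and 0.005 m and y of panel_hook_edge in the frame of seat between -0.012 and 0.012 m and y of panel_front_edge in the frame of seat between -0.012 and 0.012 m and angle between the z axis of panel and the z axis of seat, either way round below 0.05 rad)).
It fails at once if a bystander is pushed more than 30 mm (distance of any of tin_a, tin_b, mortar, lab_brush from where it was at the start of the episode above 0.03 m).
It also fails if it takes over 54 s, if anything falls off the work surface, if the arm or the gripper's body presses on something with over 40 N, if the wrist force passes 120 N, or if a joint passes its speed limit or range.

## Robot

A 6-joint arm with a two-finger parallel gripper is mounted at the origin on a cart in front of the work surface, level with it; the furniture and walls round the work are solid. World frame = base frame: x ahead of the robot, y to its left, z up, the work surface at z = 0. Lengths are in m, angles in degrees, forces in N, time in s.
With the tool pointing down it reaches from about 0.3 to 0.75 m from the base axis. Payload 8.5 kg.
Tool frame: the origin (TCP) lies midway between the tips of the shut fingers; the grasp point (between the pads) lies 19 mm behind it; z points along the fingers, y is the direction in which the jaws open and shut (so a half turn about z gives the same grasp; the last joint's range is limited). The gripper opens to 85 mm and grips with 20 to 120 N. Pads are 22 mm wide; open, the fingers measure 114 mm over their backs; the gripper's body (76 mm by 85 mm) begins 54 mm behind the grasp point. The pads swing forward as they close: fully open they stand 13 mm farther back than shut.
Start: joints at [51.606, 21.807, 74.336, -0, 83.858, -12.336], TCP at [0.242, 0.494, 0.231] pointing down, gripper open.
Joint ranges: [-178.18, 178.18], [-50.72, 133.34], [12.68, 142.11], [-81.47, 261.47], [9.98, 163.14], [-165.26, 165.26]. Speed limits (degrees/s): [136.94, 136.94, 180, 180, 180, 180].

## Interface

Orientations are given as a 3x3 rotation matrix whose columns are the frame's x, y, z axes.
In Python, from rig import status, eyes, env gives the robot as it stands. The module is installed in compiled form; this text tells all that it offers.
- The arm moves only by the tool play_rows, never from a script. Its argument "targets" is text: rows parted by semicolons, each of 5 numbers parted by spaces: the shift along the tool's x, y, z in m, then the turn about the tool's z in rad, then the closure, from 0 (fully open) to 1 (shut). A call has 1 to 5 rows; each row is the pose to reach, as a shift and turn from the pose commanded when the call began, along the tool's axes at that moment; what a row does not reach only later rows make up. A row lasts 1/10 s, in which the tool goes at most 50 mm and 8.59 degrees, less where a joint would pass 70% of its speed; a pose out of reach is approached as far as the arm can. A call with a gripper value outside its range is refused whole. The fingers move at their own pace and stop on an object; "force" is the grip in N (left out, the last holds). Time passes only in rows, so rows that repeat a pose let the fingers close. It gives the time, the measured TCP pose, the force and the opening at its end, in the units of the state.
- status.observe(): the state, without advancing time (a new reading comes with each control period).
- eyes.get_image(name): name is "scene" or "side" or "wrist"; returns a dict with "pixels" (400x640x3 uint8, red, green, blue), "range_z" (400x640 float32, m along the optical axis (not along the pixel's ray), 0 where there is no reading), "mtx" (3x3 intrinsics, pixels), "world_to_cam" (4x4, takes a point from world to camera coordinates); the wrist camera has in their place "T_tool_cam" (4x4, takes a point from camera to tool coordinates, whose origin is the TCP and whose axes are the flange's). Camera axes: x right, y up, looking along -z (the intrinsics and any distortion apply to the point x, -y, -z); pixel columns grow to the right and rows downward; lengths in m; the calibration is good to about 2 mm. The wrist camera is an equidistant fisheye: a pixel r from the principal point sees the ray r / f radians off the axis. A picture is of the moment at which its call begins: read the wrist's pose just before it.
- env.close_job(): hands the job in, once; it reports no verdict.
The state is a dict: "time_s": time; "q": joint angles; "qvel": joint speeds; "joint_efforts": joint torques, N m; "position": TCP position; "tool_rot": TCP orientation; "ft_force": force on the tool from outside, world axes, zero at the start; "wrist_torque": the same for the moment, N m; "grip_width": finger opening in m.
Only numpy, scipy, OpenCV 4.12 (cv2) and the standard library are available. Lean on these libraries where they do the work, as an engineer would, in place of code of your own. Each camera call takes 0.05 s, during which the arm holds its last target.

## Working session

There is one attempt and no reset: what is moved stays moved. The work goes in short steps, Python scripts to look and compute and a tool call to move; the robot and the scene stay as the last step left them, time stands still between calls to the robot, and variables do not carry over. Pictures are saved under pics/ and viewed, and the job is handed in when it is done.

Besides the shell and the picture viewer there is one more tool, called after "Request:" as name(argument=value, ...), one argument or row to a line, values as JSON. play_rows: Moves the arm, as the interface text tells. Its arguments: {"type":"object","properties":{"targets":{"type":"string"},"force":{"type":"number"}},"required":["targets"]}

```bash
mkdir -p pics
python3 - <<'E'
from rig import status, eyes, env
import cv2,numpy as np
s=status.observe();print({k:np.round(v,3).tolist() for k,v in s.items()})
for n in ("scene","side","wrist"):
    im=eyes.get_image(n);np.savez(f"pics/{n}0.npz",**im)
    cv2.imwrite(f"pics/{n}0.png",im["pixels"][:,:,::-1]);print(n,[ (k,np.round(v,3).tolist()) for k,v in im.items() if k not in("pixels","range_z")],(im["range_z"]>0).mean())
E
```

```text
{'time_s': 0.0, 'q': [51.606, 21.84, 74.385, 0.0, 83.856, -12.338], 'qvel': [0.11, -0.041, -0.029, -0.028, 0.045, 0.04], 'joint_efforts': [0.002, -44.844, -23.129, -0.0, 0.005, 0.0], 'position': [0.241, 0.494, 0.231], 'tool_rot': [[-0.898, 0.439, -0.001], [0.439, 0.898, -0.001], [0.0, -0.001, -1.0]], 'ft_force': [0.386, -0.223, 0.49], 'wrist_torque': [-0.017, 0.032, -0.047], 'grip_width': 0.086}
scene [('mtx', [[431.021, 0.0, 322.039], [0.0, 431.021, 204.617], [0.0, 0.0, 1.0]]), ('world_to_cam', [[0.689, -0.725, -0.016, -0.585], [0.435, 0.396, 0.808, -0.185], [-0.58, -0.564, 0.588, -1.143], [0.0, 0.0, 0.0, 1.0]])] 0.83902734375
side [('mtx', [[485.104, 0.0, 324.546], [0.0, 485.104, 195.809], [0.0, 0.0, 1.0]]), ('world_to_cam', [[0.955, -0.297, 0.002, -0.571], [0.164, 0.534, 0.83, 0.016], [-0.248, -0.792, 0.558, -1.433], [0.0, 0.0, 0.0, 1.0]])] 0.87660546875
wrist [('mtx', [[309.707, 0.0, 318.159], [0.0, 309.707, 198.685], [0.0, 0.0, 1.0]]), ('T_tool_cam', [[0.0, 0.963, 0.268, 0.067], [1.0, -0.001, 0.001, -0.001], [0.001, 0.268, -0.963, -0.142], [0.0, 0.0, 0.0, 1.0]])] 0.98412109375
```

View pics/scene0.png

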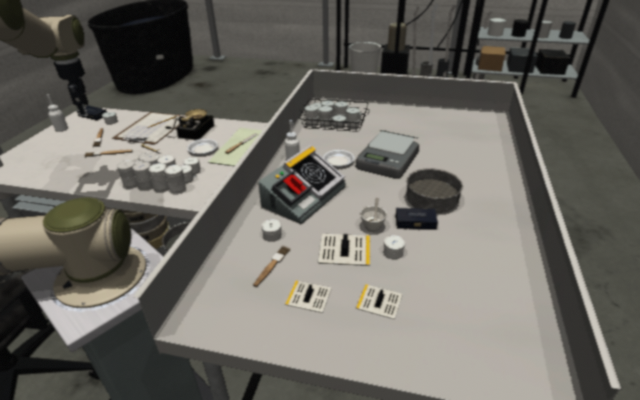

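View pics/side0.png

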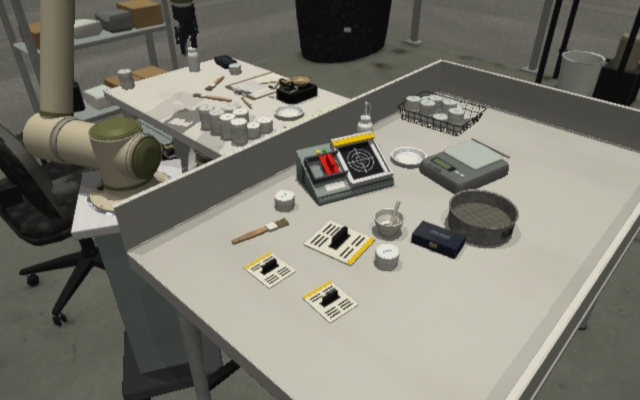

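View pics/wrist0.png

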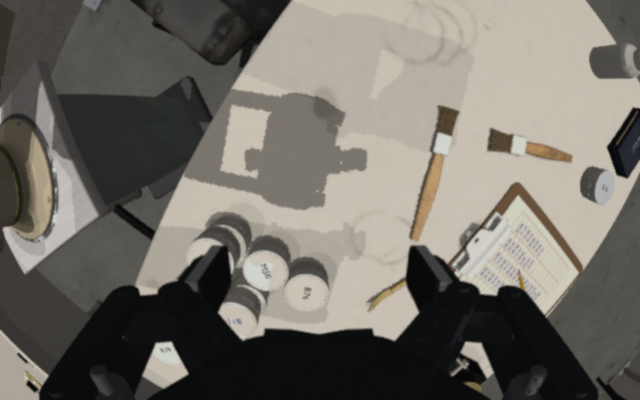

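```bash
cat > h.py <<'E'
import numpy as np,cv2
def ray(im,u,v):
    K=im["mtx"];W=im["world_to_cam"];R=W[:3,:3];t=W[:3,3]
    d=np.array([(u-K[0,2])/K[0,0],-(v-K[1,2])/K[1,1],-1.])
    return -R.T@t, R.T@d
def pt(im,u,v):
    o,d=ray(im,u,v);return o+d*im["range_z"][int(round(v)),int(round(u))]
def onz(im,u,v,z):
    o,d=ray(im,u,v);return o+d*(z-o[2])/d[2]
def cloud(im):
    K=im["mtx"];W=im["world_to_cam"];v,u=np.mgrid[0:400,0:640];z=im["range_z"]
    c=np.stack([(u-K[0,2])/K[0,0]*z,-(v-K[1,2])/K[1,1]*z,-z],-1)
    p=(c-W[:3,3])@W[:3,:3]; p[z==0]=np.nan;return p
def tocrop(im,box,s,fn):
    x0,y0,x1,y1=box;c=im["pixels"][y0:y1,x0:x1,::-1]
    cv2.imwrite(fn,cv2.resize(c,None,fx=s,fy=s,interpolation=cv2.INTER_CUBIC))
E
python3 - <<'E'
from h import *
S=dict(np.load("pics/scene0.npz"));D=dict(np.load("pics/side0.npz"))
for n,im,l in(("scene",S,[(345,235),(330,255),(309,300),(380,310),(272,228),(394,243),(374,215),(265,270),(230,180),(300,80),(400,92),(310,215),(300,150),(80,290),(430,150),(417,215)]),("side",D,[(340,252),(270,275),(285,200),(387,255),(388,220),(260,235),(350,140),(300,170),(255,135)])):
    for p in l: print(n,p,pt(im,*p).round(3))
tocrop(S,(230,130,430,330),3,"pics/c1.png");tocrop(D,(220,110,470,330),3,"pics/c2.png")
E
```

```text
scene (345, 235) [ 0.526 -0.397  0.035]
scene (330, 255) [ 0.458 -0.402  0.009]
scene (309, 300) [ 0.309 -0.47   0.003]
scene (380, 310) [ 0.402 -0.616  0.004]
scene (272, 228) [ 0.406 -0.226  0.038]
scene (394, 243) [ 0.588 -0.519  0.038]
scene (374, 215) [ 0.669 -0.389  0.02 ]
scene (265, 270) [ 0.299 -0.317  0.01 ]
scene (230, 180) [ 0.403 -0.052  0.127]
scene (300, 80) [-0.179 -0.995  0.812]
scene (400, 92) [1.448 0.071 0.057]
scene (310, 215) [ 0.548 -0.236  0.009]
scene (300, 150) [ 0.826  0.096 -0.   ]
scene (80, 290) [-0.064 -0.036  0.018]
scene (430, 150) [ 1.158e+00 -2.790e-01  1.000e-03]
scene (417, 215) [ 0.743 -0.491  0.031]
side (340, 252) [ 0.497 -0.451  0.006]
side (270, 275) [ 0.315 -0.481  0.007]
side (285, 200) [ 0.411 -0.236  0.038]
side (387, 255) [ 0.585 -0.532  0.04 ]
side (388, 220) [ 0.657 -0.377  0.017]
side (260, 235) [ 0.323 -0.322  0.002]
side (350, 140) [ 0.65  -0.089  0.113]
side (300, 170) [ 0.488 -0.107  0.046]
side (255, 135) [0.412 0.225 0.013]
```

View pics/c1.png

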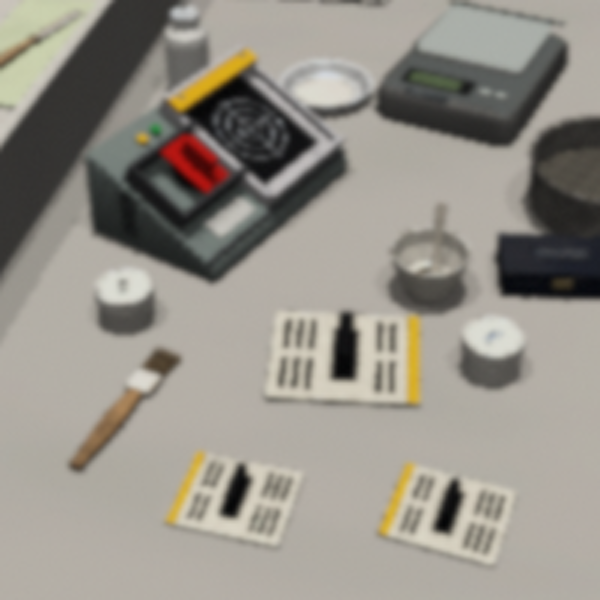

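View pics/c2.png

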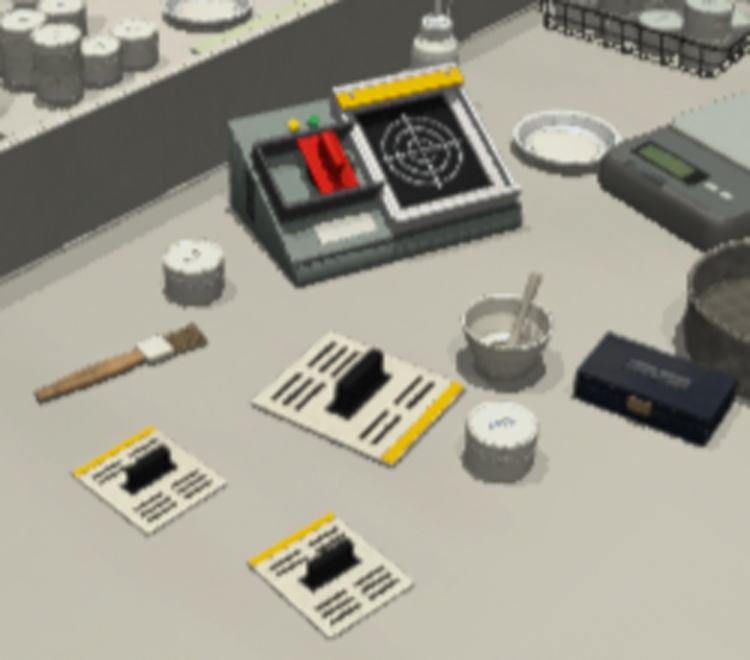

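```bash
cat > panel.py <<'E'
from h import *
def panel(im,box,show=None):
    x0,y0,x1,y1=box;rgb=im["pixels"].astype(int);P=cloud(im)
    hsv=cv2.cvtColor(im["pixels"],cv2.COLOR_RGB2HSV)
    m=np.zeros((400,640),np.uint8)
    m[y0:y1,x0:x1]=((np.abs(P[...,2]-.006)<.005)&(rgb.max(-1)>175))[y0:y1,x0:x1]
    m=cv2.morphologyEx(m,cv2.MORPH_CLOSE,np.ones((9,9)))
    c=max(cv2.findContours(m,cv2.RETR_EXTERNAL,cv2.CHAIN_APPROX_NONE)[0],key=cv2.contourArea)
    w=np.array([onz(im,*q[0],.006)[:2] for q in c],np.float32)
    r=cv2.minAreaRect(w)
    y=(hsv[...,0]>15)&(hsv[...,0]<35)&(hsv[...,1]>120);y[:y0]=0;y[y1:]=0;y[:,:x0]=0;y[:,x1:]=0
    yy=np.argwhere(y);yc=np.mean([onz(im,b,a,.006)[:2] for a,b in yy],0)
    return r,yc,len(c)
E
python3 - <<'E'
from panel import *
S=dict(np.load("pics/scene0.npz"));D=dict(np.load("pics/side0.npz"))
for im,b in((S,(312,228,376,272)),(D,(298,215,378,270))):
    r,yc,n=panel(im,b);print(r,yc,n,"ang",np.degrees(np.arctan2(*(yc-r[0])[::-1])))
# lip top yellow + floor fit
for n,im,b in(("S",S,(280,140,325,175)),("D",D,(325,125,380,150))):
    P=cloud(im);hsv=cv2.cvtColor(im["pixels"],cv2.COLOR_RGB2HSV)
    y=(hsv[...,0]>15)&(hsv[...,0]<35)&(hsv[...,1]>120);k=np.zeros_like(y);k[b[1]:b[3],b[0]:b[2]]=1
    q=P[y&k];print(n,len(q),np.nanmean(q,0),np.nanmin(q,0),np.nanmax(q,0))
    red=(hsv[...,0]<8)&(hsv[...,1]>180);red[:100]=0
    k=np.zeros_like(red);k[130:220,250:400]=1;q=P[red&k];print(" red",len(q),np.nanmean(q,0))
E
```

```text
((0.5065672993659973, -0.40904539823532104), (0.17858415842056274, 0.18227937817573547), 42.6211051940918) [ 0.54669956 -0.46210835] 213 ang -52.8992658355353
((0.5041611194610596, -0.40461933612823486), (0.21574804186820984, 0.20565983653068542), 72.87664794921875) [ 0.54845312 -0.45989316] 263 ang -51.29411764317868
S 212 [ 0.65612424 -0.08871537  0.10963196] [ 0.59129093 -0.10643409  0.08839954] [ 0.72857796 -0.07174854  0.12148833]
 red 231 [ 0.55568182 -0.16344766  0.08782695]
D 231 [ 0.65920096 -0.08882675  0.11360677] [ 0.58981256 -0.1076927   0.09717008] [ 0.73140061 -0.06861934  0.12123801]
 red 252 [ 0.55802183 -0.16609547  0.08933778]
```

Request:
play_rows(
  targets="-0.02 -0.02 -0.035 0.14 0; -0.05 -0.048 -0.07 0.28 0; -0.084 -0.08 -0.095 0.42 0; -0.118 -0.114 -0.11 0.56 0; -0.152 -0.147 -0.12 0.70 0",
)

```text
time_s: 0.65
position: [0.3119, 0.2988, 0.3512]
tool_rot: [[-0.4, 0.917, 0.001], [0.917, 0.4, 0.001], [0.0, 0.001, -1.0]]
ft_force: [1.8, 0.1, 0.2]
grip_width: 0.0855
```

```bash
cat > go.py <<'E'
import sys
from rig import status
import numpy as np
a=[float(v) for v in sys.argv[1:]]
s=status.observe();R=np.array(s["tool_rot"]);p=np.array(s["position"])
yaw=np.degrees(np.arctan2(R[1,0],R[0,0]))
print("t",round(s["time_s"],2),"p",p.round(4),"yaw",yaw.round(2),"q",np.round(s["q"],1),"F",np.round(s["ft_force"],1),"w",s["grip_width"])
if len(a)>=3:
    d=np.array(a[:3])-p;print("tool shift",(R.T@d).round(4),"len",np.linalg.norm(d).round(3))
if len(a)>3: print("turn rad",np.radians((yaw-a[3]+180)%360-180).round(4))
E
python3 go.py .5 -.405 .3 -52
```

```text
t 0.65 p [0.3119 0.2988 0.3512] yaw 113.56 q [28.   5.8 76.7 -0.  97.5  4.4] F [1.8 0.1 0.2] w 0.085499170475006
tool shift [-0.7203 -0.109   0.051 ] len 0.73
turn rad 2.8896
```

Request:
play_rows(
  targets="-0.045 -0.007 0 0.145 0; -0.09 -0.014 0 0.29 0; -0.135 -0.021 0 0.435 0; -0.18 -0.028 0 0.58 0; -0.225 -0.034 0 0.725 0",
)

```text
time_s: 1.15
position: [0.3714, 0.0789, 0.3502]
tool_rot: [[0.31, 0.951, 0.0], [0.951, -0.31, 0.0], [0.0, 0.0, -1.0]]
ft_force: [0.8, 0.0, 0.4]
grip_width: 0.0853
```

```bash
python3 go.py .5 -.405 .3 -52
```

```text
t 1.15 p [0.3714 0.0789 0.3502] yaw 71.96 q [-6.  0. 83.  0. 97. 12.] F [0.8 0.  0.4] w 0.08526956029153977
tool shift [-0.4203  0.2721  0.0502] len 0.503
turn rad 2.1635
```

Request:
play_rows(
  targets="-0.038 0.024 0 0.145 0; -0.075 0.049 0 0.29 0; -0.113 0.073 0 0.435 0; -0.15 0.097 0 0.58 0; -0.188 0.122 0 0.725 0",
)

```text
time_s: 1.65
position: [0.4306, -0.1373, 0.35]
tool_rot: [[0.863, 0.506, -0.0], [0.506, -0.863, 0.0], [0.0, -0.0, -1.0]]
ft_force: [1.4, 1.1, 0.1]
grip_width: 0.0856
```

```bash
python3 go.py .47 -.37 .3 -52
```

```text
t 1.65 p [ 0.4306 -0.1373  0.35  ] yaw 30.39 q [-32.8   8.   74.2   0.   97.8  26.8] F [1.4 1.1 0.1] w 0.0856108198520231
tool shift [-0.0837  0.2206  0.05  ] len 0.241
turn rad 1.438
```

Request:
play_rows(
  targets="-0.017 0.044 0 0.145 0; -0.034 0.088 0 0.29 0; -0.05 0.132 0 0.435 0; -0.067 0.176 0 0.58 0; -0.084 0.22 0 0.725 0",
)

```text
time_s: 2.15
position: [0.4709, -0.3694, 0.3498]
tool_rot: [[0.981, -0.193, -0.0], [-0.193, -0.981, 0.0], [-0.0, -0.0, -1.0]]
ft_force: [0.9, -0.0, 0.4]
grip_width: 0.0855
```

Request:
play_rows(
  targets="0 0 0 0.145 0; 0 0 0 0.29 0; 0 0 0 0.435 0; 0 0 0 0.58 0; 0 0 0 0.713 0",
)

```text
time_s: 2.65
position: [0.4709, -0.3675, 0.3497]
tool_rot: [[0.616, -0.788, -0.001], [-0.788, -0.616, 0.001], [-0.001, 0.0, -1.0]]
ft_force: [0.1, 0.2, -0.4]
grip_width: 0.0855
```

```bash
python3 - <<'E'
from rig import status, eyes
import cv2,numpy as np
s=status.observe()
im=eyes.get_image("wrist");np.savez("pics/w1.npz",pos=s["position"],rot=s["tool_rot"],**im)
cv2.imwrite("pics/w1.png",im["pixels"][:,:,::-1])
E
python3 go.py
```

```text
t 2.7 p [ 0.4709 -0.3675  0.3498] yaw -52.32 q [-49.3  24.2  51.4  -0.  104.4  93. ] F [-0.7 -0.4 -0.3] w 0.08518671729269688
```

View pics/w1.png

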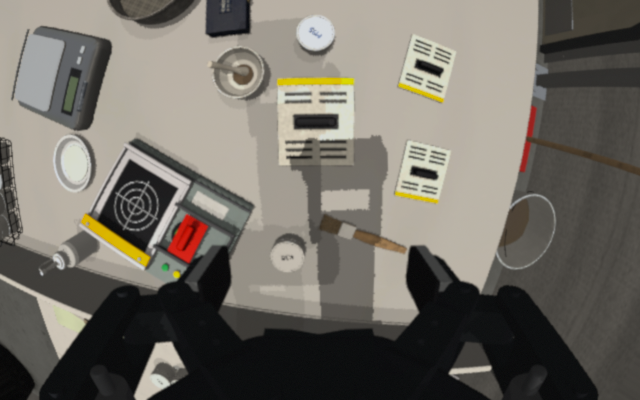

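```bash
cat >> h.py <<'E'
def wray(im,u,v):
    K=im["mtx"];x=(u-K[0,2])/K[0,0];y=(v-K[1,2])/K[1,1];r=np.hypot(x,y);k=np.sin(r)/max(r,1e-9)
    d=np.array([x*k,-y*k,-np.cos(r)]);T=im["T_tool_cam"];R=im["rot"]
    return im["pos"]+R@T[:3,3],R@T[:3,:3]@d
def wonz(im,u,v,z):
    o,d=wray(im,u,v);return o+d*(z-o[2])/d[2]
E
python3 - <<'E'
from h import *
im=dict(np.load("pics/w1.npz"))
tocrop(im,(256,60,376,180),6,"pics/c3.png");tocrop(im,(70,130,260,280),4,"pics/c4.png")
hsv=cv2.cvtColor(im["pixels"],cv2.COLOR_RGB2HSV)
y=((hsv[...,0]>15)&(hsv[...,0]<35)&(hsv[...,1]>120)).astype(np.uint8)
n,_,st,c=cv2.connectedComponentsWithStats(y)
for i in range(1,n):
    if st[i,4]>20: print(st[i],c[i])
E
```

```text
[277  77  77   9 544] [315.14338235  81.01470588]
[398  83  46  20 221] [420.42986425  92.06334842]
[395 191  43  13 187] [415.87700535 197.        ]
[ 81 214  70  53 956] [115.91213389 239.56485356]
[355 232  25  11 130] [366.09230769 236.57692308]
[173 271   8   7  46] [176.5        274.13043478]
```

View pics/c3.png

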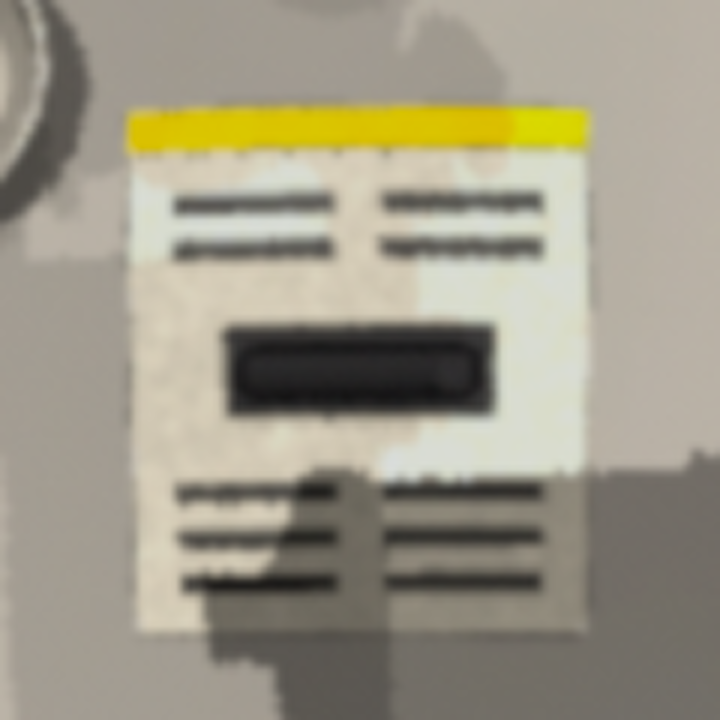

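View pics/c4.png

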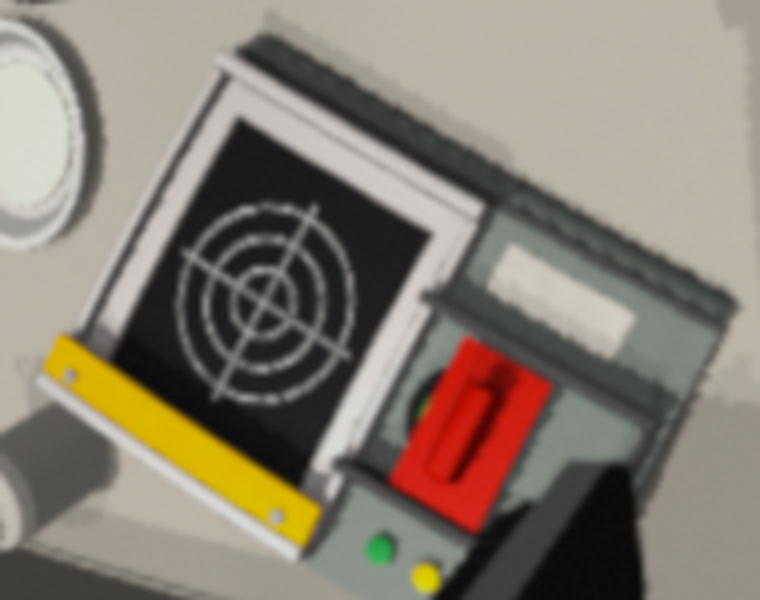

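The enlarged crop shows the largest panel, centred at wrist (316,121), with its stripe along the top at row 81. The candidates are scene (345,249), (309,295) and (380,300). The first is clearly the largest, and I check it below against 140x120 mm.

Run:
```python
from h import *
im=dict(np.load("pics/w1.npz"))
f=lambda X,Y,s,x0,y0:((X+.5)/s-.5+x0,(Y+.5)/s-.5+y0)
P=[wonz(im,*f(X,Y,6,256,60),.006) for X,Y in((128,108),(588,108),(586,632),(138,632))]
P=np.array(P);print(P.round(4))
print([np.linalg.norm(P[i]-P[(i+1)%4]).round(4) for i in range(4)],"centre",P.mean(0).round(4))
d=(P[0]+P[1]-P[2]-P[3]);print("panel x yaw",np.degrees(np.arctan2(d[1],d[0])))
e=P[0]-P[1];print("panel y yaw",np.degrees(np.arctan2(e[1],e[0])))
H=np.array([wonz(im,*f(X,Y,6,256,60),.036) for X,Y in((240,345),(480,342),(482,394),(240,398))]);print("handle top",H.mean(0).round(4),np.linalg.norm(H[0]-H[1]),np.linalg.norm(H[1]-H[2]))
# scene & side check of yellow stripe/handle
S=dict(np.load("pics/scene0.npz"));D=dict(np.load("pics/side0.npz"))
for n,I,b in(("S",S,(315,228,380,272)),("D",D,(298,215,380,270))):
    hsv=cv2.cvtColor(I["pixels"],cv2.COLOR_RGB2HSV)
    y=(hsv[...,0]>15)&(hsv[...,0]<35)&(hsv[...,1]>120);y[:b[1]]=0;y[b[3]:]=0;y[:,:b[0]]=0;y[:,b[2]:]=0
    v,u=np.argwhere(y).mean(0);print(n,"stripe",onz(I,u,v,.006).round(4))
v,u=81.01,315.14;print("W stripe",wonz(im,u,v,.006).round(4))
```

```text
[[ 0.5993 -0.4295  0.006 ]
 [ 0.5057 -0.5025  0.006 ]
 [ 0.4193 -0.394   0.006 ]
 [ 0.5132 -0.3206  0.006 ]]
[np.float64(0.1187), np.float64(0.1387), np.float64(0.1191), np.float64(0.1389)] centre [ 0.5094 -0.4116  0.006 ]
panel x yaw -51.55831379130035
panel y yaw 37.919741927768364
handle top [ 0.5094 -0.4123  0.036 ] 0.05832092586685484 0.012794090159684716
S stripe [ 0.5461 -0.4626  0.006 ]
D stripe [ 0.5479 -0.4603  0.006 ]
W stripe [ 0.5487 -0.4609  0.006 ]
```

Request:
play_rows(
  targets="-0.01 -0.045 0 0 0; -0.02 -0.09 0 0 0; -0.03 -0.135 0 0 0; -0.04 -0.18 0 0 0; -0.04 -0.205 0 0 0",
)

```text
time_s: 3.2
position: [0.6083, -0.2057, 0.3501]
tool_rot: [[0.625, -0.78, -0.0], [-0.78, -0.625, 0.001], [-0.0, -0.0, -1.0]]
ft_force: [0.4, -0.1, -1.3]
grip_width: 0.0858
```

Request:
play_rows(
  targets="0 0 0 0 0; 0 0 0 0 0",
)

```text
time_s: 3.4
position: [0.6068, -0.2089, 0.3496]
tool_rot: [[0.622, -0.783, -0.001], [-0.783, -0.622, 0.0], [-0.001, 0.001, -1.0]]
ft_force: [-0.3, -0.6, -0.5]
grip_width: 0.085
```

```bash
python3 - <<'E'
from rig import status, eyes
from h import *
s=status.observe()
im=eyes.get_image("wrist");im.update(pos=s["position"],rot=s["tool_rot"]);np.savez("pics/w2.npz",**im)
tocrop(im,(190,40,440,240),3,"pics/w2.png")
E
python3 go.py
```

```text
t 3.45 p [ 0.6064 -0.2095  0.3499] yaw -51.59 q [-29.6  29.6  42.4  -0.  108.  112. ] F [-0.7  0.1  0.2] w 0.08533712858627077
```

View pics/w2.png

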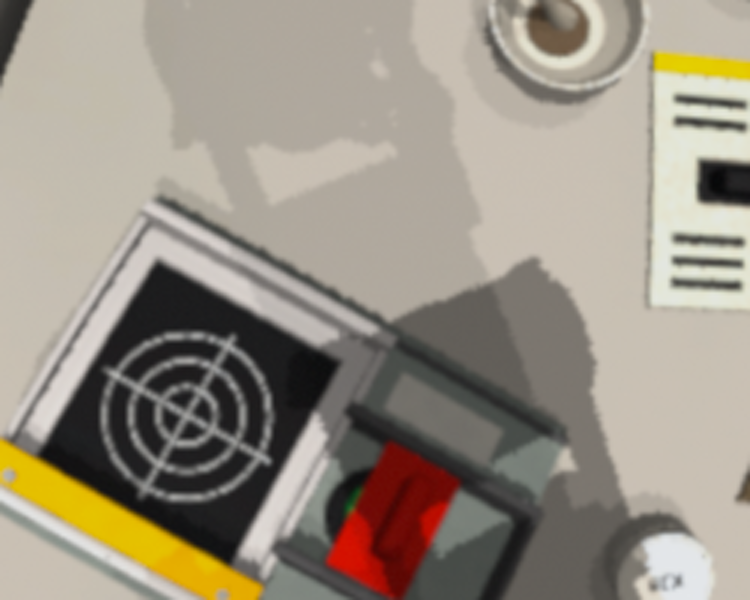

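Run:
```python
from h import *
A=dict(np.load("pics/w1.npz"));B=dict(np.load("pics/w2.npz"))
f=lambda X,Y,s,x0,y0:((X+.5)/s-.5+x0,(Y+.5)/s-.5+y0)
ga=lambda X,Y,z:wonz(A,*f(X,Y,4,70,130),z)
gb=lambda X,Y,z:wonz(B,*f(X,Y,3,190,40),z)
for n,g,c,l in(("w1",ga,(265,302),((182,250),(350,355))),("w2",gb,(187,415),((103,370),(271,463)))):
    C=g(*c,.0685);L=[g(*q,.0685) for q in l];d=L[1]-L[0]
    print(n,"seat",C.round(4),"y yaw",np.degrees(np.arctan2(d[1],d[0])).round(2),np.linalg.norm(d).round(4),"mid",((L[0]+L[1])/2).round(4))
h=.0685+.055*np.sin(np.radians(27))+.019*np.cos(np.radians(27))
l,r=ga(65,333,h),ga(322,508,h);d=r-l;m=(l+r)/2
yaw=np.arctan2(d[1],d[0]);print("lip w1",l.round(4),r.round(4),np.linalg.norm(d).round(4),np.degrees(yaw))
cx=np.array([np.cos(yaw+np.pi/2*-1),np.sin(yaw-np.pi/2)]);print("cx",cx, "seat from lip",m[:2]-cx*(.055*np.cos(np.radians(27))-.019*np.sin(np.radians(27))))
S=dict(np.load("pics/scene0.npz"));D=dict(np.load("pics/side0.npz"))
tocrop(S,(250,140,350,225),7,"pics/c5.png");tocrop(D,(290,125,400,210),7,"pics/c6.png")
```

```text
w1 seat [ 0.6658 -0.1386  0.0685] y yaw -171.15 0.0901 mid [ 0.6667 -0.1381  0.0685]
w2 seat [ 0.6676 -0.1365  0.0685] y yaw -171.37 0.0921 mid [ 0.6675 -0.1358  0.0685]
lip w1 [ 0.728  -0.0884  0.1104] [ 0.5929 -0.1072  0.1104] 0.1364 -172.0406599552767
cx [-0.13847032  0.99036658] seat from lip [ 0.66605199 -0.13779616]
```

View pics/c6.png

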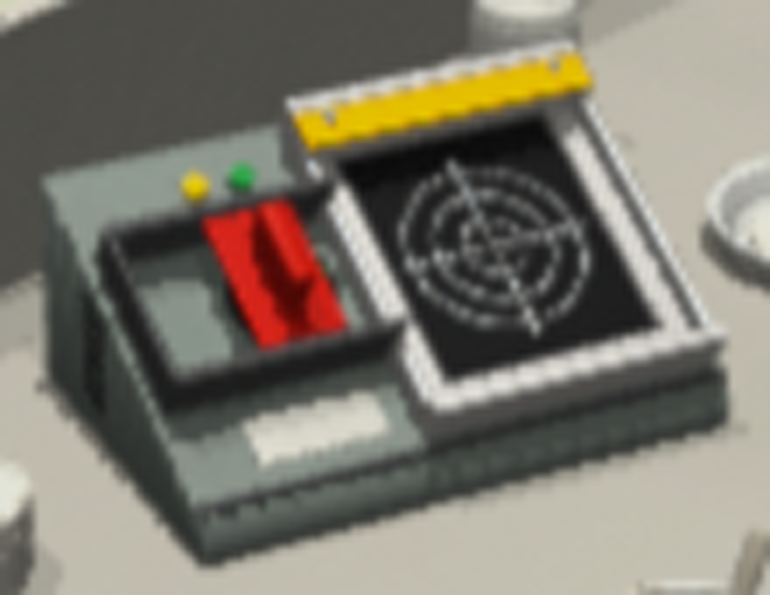

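View pics/c5.png

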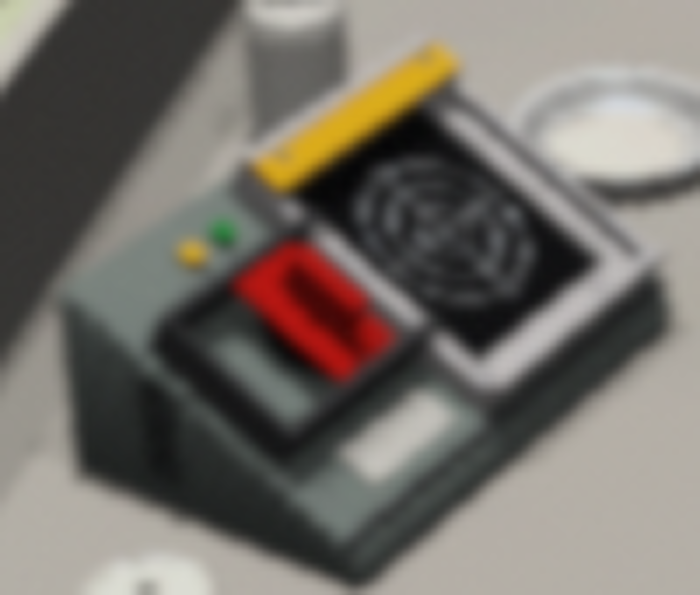

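Run:
```python
from h import *
S=dict(np.load("pics/scene0.npz"));D=dict(np.load("pics/side0.npz"))
f=lambda X,Y,s,x0,y0:((X+.5)/s-.5+x0,(Y+.5)/s-.5+y0)
g=lambda X,Y,z:onz(D,*f(X,Y,7,290,125),z)
gs=lambda X,Y,z:onz(S,*f(X,Y,7,250,140),z)
print("side",g(493,243,.0685),"scene",gs(442,232,.0685))
L=[g(407,263,.0685),g(582,226,.0685)];d=L[0]-L[1];print(np.degrees(np.arctan2(d[1],d[0])),np.linalg.norm(d))
h=.0685+.055*np.sin(np.radians(27))+.019*np.cos(np.radians(27))
for n,l,r in(("side",g(592,86,h),g(317,148,h)),("scene",gs(458,65,h),gs(283,188,h))):
    d=r-l;m=(l+r)/2;yaw=np.arctan2(d[1],d[0]);print("lip",n,l.round(4),r.round(4),np.linalg.norm(d).round(4),np.degrees(yaw))
    cx=np.array([np.sin(yaw),-np.cos(yaw)]);print("cx",cx, "seat from lip",m[:2]-cx*(.055*np.cos(np.radians(27))-.019*np.sin(np.radians(27))))
```

```text
side [ 0.66681069 -0.13577488  0.0685    ] scene [ 0.66221958 -0.13772831  0.0685    ]
-174.55608635715885 0.0832825896661878
lip side [ 0.7294 -0.0873  0.1104] [ 0.5965 -0.1065  0.1104] 0.1343 -171.78259519107897
cx [-0.14292959  0.98973286] seat from lip [ 0.66876059 -0.13690637]
lip scene [ 0.7285 -0.085   0.1104] [ 0.5935 -0.1063  0.1104] 0.1366 -171.0308384857016
cx [-0.15590284  0.9877724 ] seat from lip [ 0.66728733 -0.13555597]
```

```bash
python3 go.py .5094 -.4118 .1 -51.8
```

```text
t 3.45 p [ 0.6064 -0.2095  0.3499] yaw -51.59 q [-29.6  29.6  42.4  -0.  108.  112. ] F [-0.7  0.1  0.2] w 0.08533712858627077
tool shift [0.0983 0.2016 0.2499] len 0.336
turn rad 0.0036
```

Request:
play_rows(
  targets="0.018 0.036 0.02 0 0; 0.035 0.072 0.042 0 0; 0.052 0.108 0.065 0 0; 0.07 0.144 0.09 0.004 0; 0.086 0.176 0.12 0.004 0",
)

```text
time_s: 3.95
position: [0.52, -0.3884, 0.2302]
tool_rot: [[0.616, -0.788, 0.001], [-0.788, -0.616, -0.002], [0.002, 0.0, -1.0]]
ft_force: [1.0, -0.3, -1.0]
grip_width: 0.0853
```

```bash
python3 go.py .5094 -.4118 .06 -51.8
```

```text
t 3.95 p [ 0.52   -0.3884  0.2302] yaw -51.96 q [-47.2  32.1  57.   -0.   90.8  94.8] F [ 1.  -0.3 -1. ] w 0.0852816538941385
tool shift [0.0115 0.0227 0.1702] len 0.172
turn rad -0.0029
```

Request:
play_rows(
  targets="0.006 0.012 0.045 0 0; 0.011 0.022 0.09 0 0; 0.011 0.022 0.13 0 0; 0.011 0.022 0.165 0 0; 0.011 0.022 0.165 0 0",
)

```text
time_s: 4.45
position: [0.5088, -0.4071, 0.0607]
tool_rot: [[0.616, -0.787, -0.006], [-0.787, -0.616, 0.007], [-0.009, 0.001, -1.0]]
ft_force: [-0.1, 0.1, -0.1]
grip_width: 0.0853
```

```bash
python3 go.py .5094 -.4118 .005 -51.8;  python3 - <<'E'
from rig import status, eyes
from h import *
s=status.observe()
im=eyes.get_image("wrist");im.update(pos=s["position"],rot=s["tool_rot"]);np.savez("pics/w3.npz",**im)
tocrop(im,(120,0,520,400),2,"pics/w3.png")
E
```

```text
t 4.45 p [ 0.5088 -0.4071  0.0607] yaw -51.95 q [-49.   40.7  69.7  -0.   70.1  92.9] F [-0.1  0.1 -0.1] w 0.08526853146593666
tool shift [0.0046 0.0024 0.0557] len 0.056
turn rad -0.0026
```

View pics/w3.png

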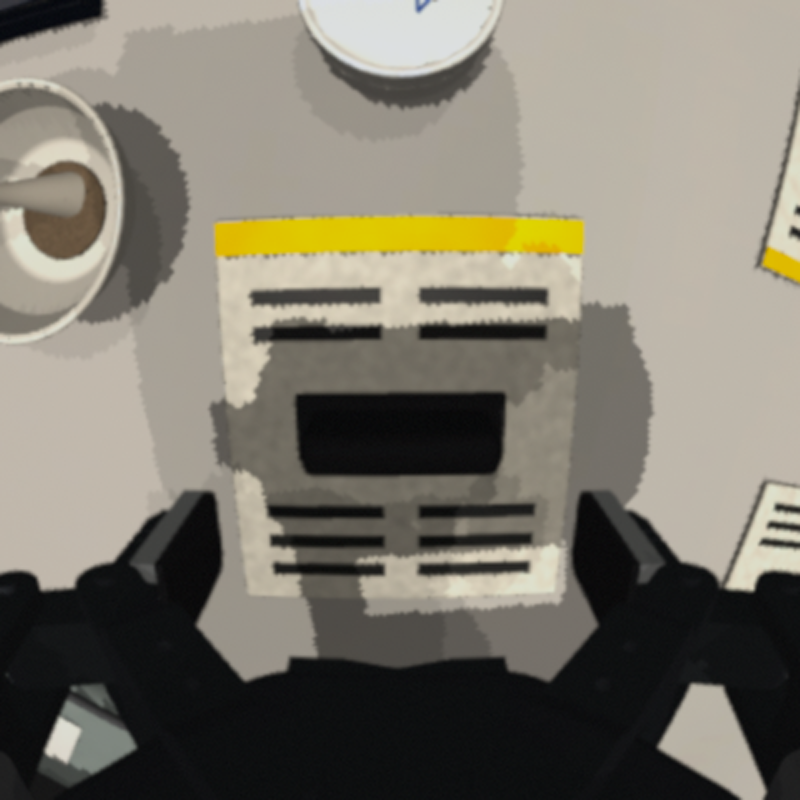

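Request:
play_rows(
  targets="0 0 0.01 0 0; 0 0 0.01 0 0",
)

```text
time_s: 4.7
position: [0.5118, -0.4083, 0.056]
tool_rot: [[0.617, -0.787, 0.001], [-0.787, -0.617, -0.001], [0.002, -0.0, -1.0]]
ft_force: [0.5, 0.3, 0.1]
grip_width: 0.0853
```

```bash
python3 go.py .5094 -.4118 .005 -51.8
```

```text
t 4.7 p [ 0.5118 -0.4083  0.056 ] yaw -51.87 q [-48.9  41.1  69.9  -0.   69.   93. ] F [0.5 0.3 0.1] w 0.08534752817107993
tool shift [0.0012 0.004  0.051 ] len 0.051
turn rad -0.0013
```

Request:
play_rows(
  targets="0.001 0.003 0.015 0 0; 0.001 0.003 0.03 0 0; 0.001 0.003 0.045 0 0; 0.001 0.003 0.05 0 0; 0.001 0.003 0.05 0 0",
)

```text
time_s: 5.2
position: [0.51, -0.4104, 0.0049]
tool_rot: [[0.618, -0.786, -0.0], [-0.786, -0.618, 0.0], [-0.001, 0.0, -1.0]]
ft_force: [-0.1, -0.3, 0.9]
grip_width: 0.0852
```

```bash
python3 go.py .5094 -.4118 .005 -51.8
```

```text
t 5.2 p [ 0.51   -0.4104  0.0049] yaw -51.86 q [-49.2  44.6  72.1  -0.   63.3  92.7] F [-0.1 -0.3  0.9] w 0.08521496088014766
tool shift [ 0.0008  0.0013 -0.0001] len 0.002
turn rad -0.001
```

Request:
play_rows(
  targets="0.001 0.001 0 0 1; 0.001 0.001 0 0 1; 0.001 0.001 0 0 1; 0.001 0.001 0 0 1; 0.001 0.001 0 0 1",
  force=30,
)

```text
time_s: 5.7
position: [0.5102, -0.4124, 0.0062]
tool_rot: [[0.618, -0.787, 0.001], [-0.787, -0.618, -0.002], [0.002, 0.0, -1.0]]
ft_force: [-0.8, 0.2, 6.8]
grip_width: 0.0593
```

Request:
play_rows(
  targets="0 0 -0.005 0 1; 0 0 -0.015 0 1; 0 0 -0.03 0 1; 0 0 -0.05 0 1; 0 0 -0.06 0 1",
)

```text
time_s: 6.2
position: [0.5102, -0.4122, 0.0671]
tool_rot: [[0.618, -0.787, 0.001], [-0.787, -0.618, -0.002], [0.002, -0.0, -1.0]]
ft_force: [0.4, -0.7, -2.9]
grip_width: 0.0593
```

Run:
```python
from rig import status, eyes
from h import *
s=status.observe();print(s["time_s"],s["position"],s["grip_width"],s["ft_force"])
im=eyes.get_image("side");np.savez("pics/d4.npz",**im);tocrop(im,(220,110,470,330),3,"pics/d4.png")
im=eyes.get_image("wrist");im.update(pos=s["position"],rot=s["tool_rot"]);np.savez("pics/w4.npz",**im);tocrop(im,(120,0,520,400),2,"pics/w4.png")
```

```text
6.2 [ 0.51017551 -0.41216566  0.06706894] 0.059294349652222654 [ 0.43218292 -0.72228472 -2.89444886]
```

View pics/d4.png

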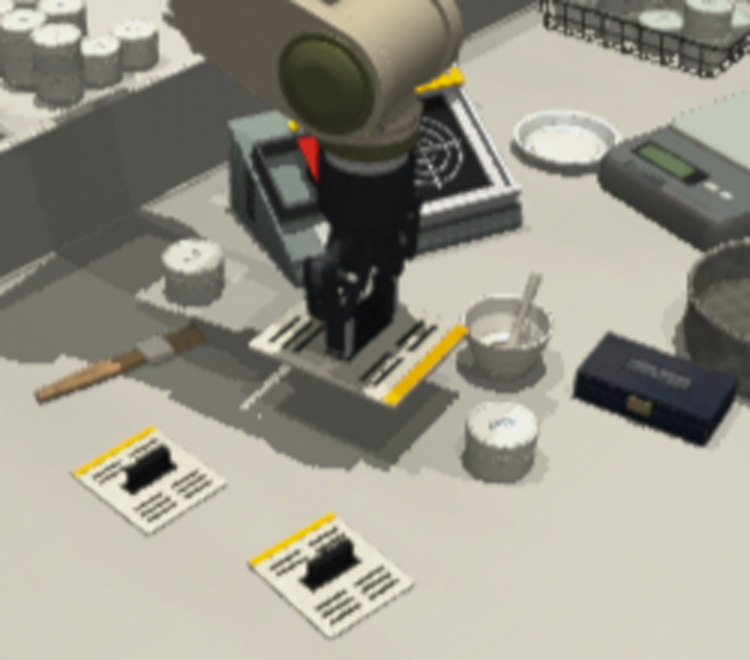

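View pics/w4.png

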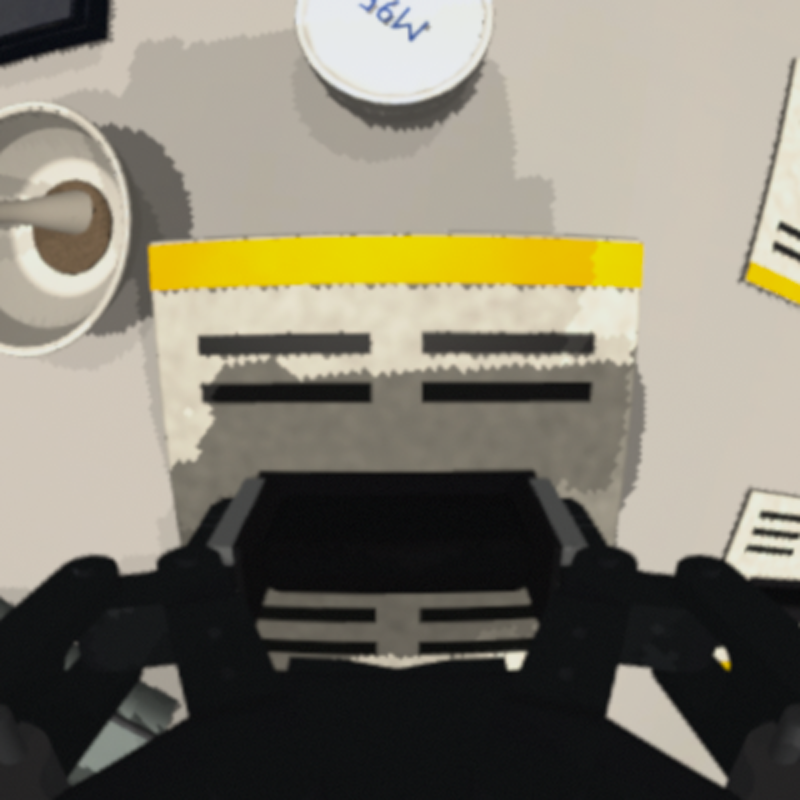

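```bash
cat > held.py <<'E'
from h import *
def held(im):
    # panel points in tool frame from wrist depth; returns hook top-edge and tilt in tool xz
    K=im["mtx"];v,u=np.mgrid[0:400,0:640];x=(u-K[0,2])/K[0,0];y=(v-K[1,2])/K[1,1];r=np.hypot(x,y);k=np.where(r>1e-9,np.tan(r)/r,1)
    z=im["range_z"];c=np.stack([x*k*z,-y*k*z,-z],-1);T=im["T_tool_cam"];P=c@T[:3,:3].T+T[:3,3]
    hsv=cv2.cvtColor(im["pixels"],cv2.COLOR_RGB2HSV)
    ye=((hsv[...,0]>15)&(hsv[...,0]<35)&(hsv[...,1]>120)&(r<1.2)).astype(np.uint8)
    n,l,st,_=cv2.connectedComponentsWithStats(ye);i=1+np.argmax(st[1:,4]);Y=P[l==i];
    x0,y0,w,h=st[i,:4]
    b=(u>x0+15)&(u<x0+w-15)&(v>y0)&(v<y0+h+60)&(z>0)
    Q=P[b];m=np.median(Y[:,2]);Q=Q[np.abs(Q[:,2]-m)<.03]
    for _ in range(5):
        a,*_=np.linalg.lstsq(np.c_[Q[:,0],Q[:,1],np.ones(len(Q))],Q[:,2],rcond=None);e=Q[:,2]-np.c_[Q[:,0],Q[:,1],np.ones(len(Q))]@a;Q=Q[np.abs(e)<max(2*e.std(),.0007)]
    return Y,a,e.std(),len(Q)
if __name__=="__main__":
    import sys
    Y,a,s,n=held(dict(np.load(sys.argv[1])))
    print("plane z=ax+by+c",a.round(4),s.round(5),n,"tilt deg",np.degrees(np.arctan(a[:2])).round(2))
    print("stripe x",np.percentile(Y[:,0],[1,50,99]).round(4),"y",np.percentile(Y[:,1],[.5,50,99.5]).round(4),"z",np.median(Y[:,2]).round(4))
E
python3 held.py pics/w4.npz
```

```text
plane z=ax+by+c [-0.0071 -0.0011  0.0006] 0.00051 16621 tilt deg [-0.41 -0.07]
stripe x [0.0568 0.0624 0.0679] y [-0.0589  0.0005  0.059 ] z -0.0
```

Request:
play_rows(
  targets="0 0 -0.03 0 1; 0 0 -0.07 -0.05 1; 0 0 -0.11 -0.15 1; 0 0 -0.135 -0.27 1; 0 0 -0.14 -0.39 1",
)

```text
time_s: 6.8
position: [0.5104, -0.4124, 0.208]
tool_rot: [[0.873, -0.488, 0.003], [-0.488, -0.873, -0.004], [0.004, 0.002, -1.0]]
ft_force: [-0.3, -0.4, -3.2]
grip_width: 0.0596
```

Request:
play_rows(
  targets="0 0 0 -0.13 1; 0 0 0 -0.26 1; 0 0 0 -0.39 1; 0 0 0 -0.52 1; 0 0 0 -0.65 1",
)

```text
time_s: 7.3
position: [0.5096, -0.4116, 0.2038]
tool_rot: [[0.99, 0.14, -0.002], [0.14, -0.99, 0.002], [-0.001, -0.002, -1.0]]
ft_force: [0.0, -0.2, -2.9]
grip_width: 0.0599
```

Request:
play_rows(
  targets="0 0 0 -0.13 1; 0 0 0 -0.26 1; 0 0 0 -0.39 1; 0 0 0 -0.52 1; 0 0 0 -0.65 1",
)

```text
time_s: 7.8
position: [0.5096, -0.4116, 0.2038]
tool_rot: [[0.704, 0.71, -0.001], [0.71, -0.704, 0.002], [0.0, -0.002, -1.0]]
ft_force: [-0.0, -0.2, -2.1]
grip_width: 0.0595
```

```bash
python3 go.py .6787 -.2161 .2 98.4
```

```text
t 7.8 p [ 0.5096 -0.4116  0.2038] yaw 45.27 q [-49.3  33.7  58.3   0.   88.1  -4.5] F [-0.  -0.2 -2.1] w 0.059458521437551065
tool shift [ 0.2579 -0.0174  0.0039] len 0.259
turn rad -0.9273
```

Request:
play_rows(
  targets="0.015 -0.001 0 -0.1 1; 0.04 -0.003 0 -0.2 1; 0.07 -0.005 0 -0.3 1; 0.1 -0.007 0 -0.4 1; 0.13 -0.009 0 -0.5 1",
)

```text
time_s: 8.3
position: [0.5959, -0.3125, 0.2038]
tool_rot: [[0.278, 0.96, -0.002], [0.96, -0.278, 0.001], [0.001, -0.002, -1.0]]
ft_force: [0.2, -0.2, -3.1]
grip_width: 0.0596
```

```bash
python3 go.py .6787 -.2161 .2 98.4
```

```text
t 8.3 p [ 0.5959 -0.3125  0.2038] yaw 73.84 q [-37.7  35.6  54.7   0.   89.8 -21.6] F [ 0.2 -0.2 -3.1] w 0.0596403345861339
tool shift [0.1157 0.0527 0.0038] len 0.127
turn rad -0.4287
```

Request:
play_rows(
  targets="0.029 0.013 0 -0.11 1; 0.058 0.026 0 -0.22 1; 0.087 0.04 0 -0.33 1; 0.11 0.051 0 -0.429 1; 0.1157 0.053 0.0 -0.429 1",
)

```text
time_s: 8.8
position: [0.6801, -0.2149, 0.2033]
tool_rot: [[-0.147, 0.989, -0.002], [0.989, 0.147, 0.002], [0.002, -0.002, -1.0]]
ft_force: [0.3, 0.1, -2.8]
grip_width: 0.0594
```

Request:
play_rows(
  targets="0 0 0 0 1; 0 0 0 0 1",
)

```text
time_s: 9.0
position: [0.6784, -0.2184, 0.2045]
tool_rot: [[-0.141, 0.99, -0.001], [0.99, 0.141, 0.0], [0.0, -0.001, -1.0]]
ft_force: [0.2, -0.4, -2.2]
grip_width: 0.0595
```

```bash
python3 go.py .6787 -.2161 .1 98.4
python3 - <<'E'
from rig import status, eyes
from h import *
s=status.observe()
im=eyes.get_image("wrist");im.update(pos=s["position"],rot=s["tool_rot"]);np.savez("pics/w5.npz",**im);tocrop(im,(120,0,520,400),2,"pics/w5.png")
im=eyes.get_image("scene");np.savez("pics/s5.npz",**im);tocrop(im,(230,90,430,290),3,"pics/s5.png")
E
python3 held.py pics/w5.npz
```

```text
t 9.0 p [ 0.6784 -0.2184  0.2045] yaw 98.08 q [-27.3  40.1  46.   -0.   94.  -35.4] F [ 0.2 -0.4 -2.2] w 0.05948720494020354
tool shift [0.0021 0.0008 0.1045] len 0.105
turn rad -0.0056
plane z=ax+by+c [-0.0071  0.0014  0.0006] 0.0005 16717 tilt deg [-0.41  0.08]
stripe x [0.0544 0.06   0.0655] y [-0.0596 -0.0001  0.0584] z 0.0
```

View pics/w5.png

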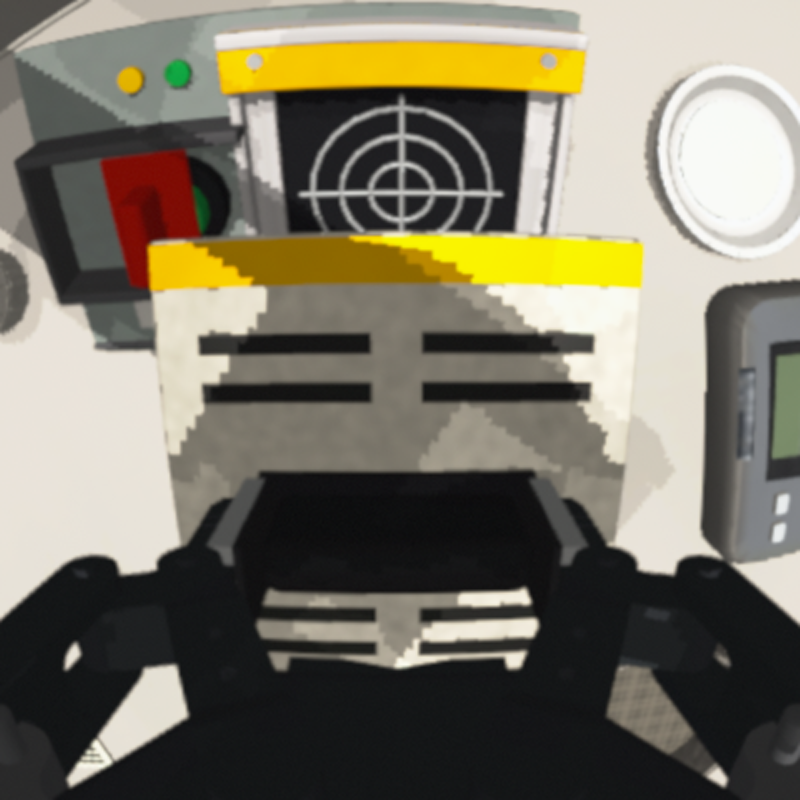

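View pics/s5.png

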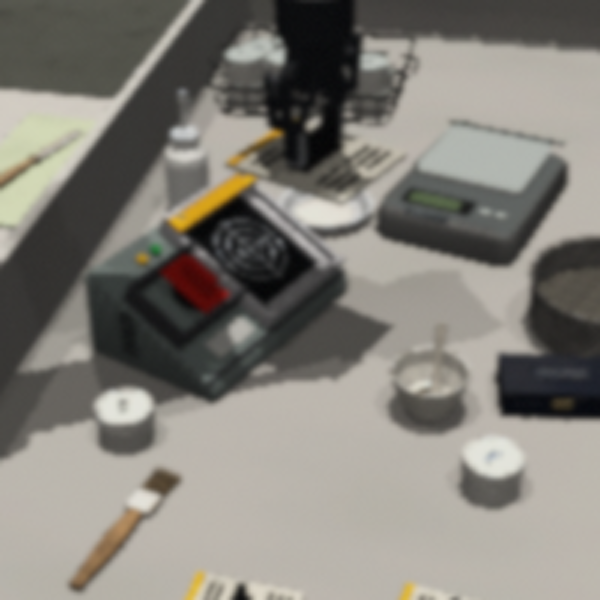

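Run:
```python
from h import *
A=dict(np.load("pics/w5.npz"))
f=lambda X,Y:((X+.5)/2-.5+120,(Y+.5)/2-.5)
g=lambda X,Y,z:wonz(A,*f(X,Y),z)
R=np.array(A["rot"]);t=lambda P:(R.T@(P-A["pos"])).round(4)
c=g(402,193,.0685);l=g(503,193,.0685);r=g(300,193,.0685);d=r-l
print("seat",c.round(4),"tool",t(c),"y yaw",np.degrees(np.arctan2(d[1],d[0])))
h=.1104;a,b=g(584,92,h),g(222,93,h);d=b-a;m=(a+b)/2
yaw=np.arctan2(d[1],d[0]);cx=np.array([np.sin(yaw),-np.cos(yaw)])
print("lip",np.linalg.norm(d).round(4),np.degrees(yaw),"tool",t(a),t(b),"seat from lip",(m[:2]-cx*.0404).round(4))
zp=A["pos"][2]-.0005
for p in((150,243),(396,236),(642,242)): print("hook edge tool",t(g(*p,zp)))
```

```text
seat [ 0.6687 -0.1358  0.0685] tool [0.0831 0.0022 0.136 ] y yaw -171.8029208761705
lip 0.14 -171.552625392705 tool [0.1237 0.0724 0.094 ] [ 0.1228 -0.0676  0.0942] seat from lip [ 0.6692 -0.1359]
hook edge tool [ 0.0655 -0.0595  0.0006]
hook edge tool [ 0.0652 -0.0002  0.0005]
hook edge tool [0.0658 0.059  0.0005]
```

Run:
```python
from h import *
for n in("w4","w5"):
    A=dict(np.load(f"pics/{n}.npz"));R=np.array(A["rot"])
    t=lambda P:(R.T@(P-A["pos"])).round(4)
    hsv=cv2.cvtColor(A["pixels"],cv2.COLOR_RGB2HSV)
    for u in(220,318,415):
        col=[v for v in range(90,160) if 15<hsv[v,u,0]<35 and hsv[v,u,1]>120]
        print(n,u,col[0],col[-1],A["range_z"][col[0]+3,u],t(wonz(A,u,col[0]-.5,A["pos"][2]-.0003)),t(wonz(A,u,col[-1]+.5,A["pos"][2]-.0003)))
    print(A["T_tool_cam"][:3,3],R.round(4))
```

```text
w4 220 121 143 0.13797556 [ 0.0676 -0.0457  0.0004] [ 0.0566 -0.0461  0.0004]
w4 318 118 141 0.13834639 [0.0678 0.0006 0.0004] [0.0567 0.0006 0.0004]
w4 415 120 142 0.13780653 [0.0681 0.0463 0.0004] [0.0571 0.0467 0.0004]
[ 0.06930681  0.00051904 -0.14247938] [[ 6.176e-01 -7.865e-01  1.300e-03]
 [-7.865e-01 -6.176e-01 -1.500e-03]
 [ 2.000e-03 -1.000e-04 -1.000e+00]]
w5 220 115 143 0.25677386 [ 0.068  -0.0462  0.0004] [ 0.0541 -0.0468  0.0004]
w5 318 118 141 0.13843094 [ 0.0653 -0.0001  0.0003] [ 0.0542 -0.      0.0003]
w5 415 120 142 0.13731535 [0.0656 0.0456 0.0003] [0.0547 0.046  0.0003]
[ 0.06678356  0.00015875 -0.14248466] [[-1.406e-01  9.901e-01 -1.200e-03]
 [ 9.901e-01  1.406e-01  2.000e-04]
 [ 3.000e-04 -1.200e-03 -1.000e+00]]
```

Run:
```python
from h import *
for n in("wrist0","w1","w2","w3","w4","w5"): print(n,np.load(f"pics/{n}.npz")["T_tool_cam"][:3].round(4).tolist())
for n in("scene0","s5","side0","d4"): print(n,np.load(f"pics/{n}.npz")["world_to_cam"][:3,3].round(4))
```

```text
wrist0 [[0.0005, 0.9634, 0.2682, 0.0672], [1.0, -0.0006, 0.0005, -0.001], [0.0007, 0.2682, -0.9634, -0.1425]]
w1 [[0.0005, 0.9631, 0.2693, 0.0693], [1.0, -0.0002, -0.001, 0.0005], [-0.0009, 0.2693, -0.9631, -0.1425]]
w2 [[0.0005, 0.9631, 0.2693, 0.0693], [1.0, -0.0002, -0.001, 0.0005], [-0.0009, 0.2693, -0.9631, -0.1425]]
w3 [[0.0005, 0.9631, 0.2693, 0.0693], [1.0, -0.0002, -0.001, 0.0005], [-0.0009, 0.2693, -0.9631, -0.1425]]
w4 [[0.0005, 0.9631, 0.2693, 0.0693], [1.0, -0.0002, -0.001, 0.0005], [-0.0009, 0.2693, -0.9631, -0.1425]]
w5 [[0.0005, 0.9631, 0.269, 0.0668], [1.0, -0.0007, 0.0008, 0.0002], [0.001, 0.269, -0.9631, -0.1425]]
scene0 [-0.5853 -0.1849 -1.1427]
s5 [-0.5853 -0.1849 -1.1427]
side0 [-0.571   0.0155 -1.4333]
d4 [-0.571   0.0155 -1.4333]
```

Request:
play_rows(
  targets="0 0.001 0.03 -0.002 1; 0 0.002 0.06 -0.0045 1; 0 0.0024 0.085 -0.0045 1; 0 0.0024 0.1 -0.0045 1; 0 0.0024 0.1 -0.0045 1",
)

```text
time_s: 9.6
position: [0.6798, -0.2177, 0.1026]
tool_rot: [[-0.145, 0.989, -0.004], [0.989, 0.145, 0.002], [0.003, -0.004, -1.0]]
ft_force: [-0.2, 1.1, -2.9]
grip_width: 0.0594
```

Request:
play_rows(
  targets="0.01 0 0 0 1; 0.02 0 0 0 1; 0.025 0 0 0 1; 0.025 0 0 0 1; 0.025 0 0 0 1",
)

```text
time_s: 10.1
position: [0.6778, -0.1924, 0.1057]
tool_rot: [[-0.147, 0.989, 0.001], [0.989, 0.147, -0.001], [-0.001, 0.001, -1.0]]
ft_force: [-1.1, -1.3, -3.2]
grip_width: 0.0593
```

```bash
python3 go.py
python3 - <<'E'
from rig import status, eyes
from h import *
s=status.observe()
im=eyes.get_image("wrist");im.update(pos=s["position"],rot=s["tool_rot"]);np.savez("pics/w6.npz",**im);tocrop(im,(120,0,520,400),2,"pics/w6.png");print(im["T_tool_cam"][:3,3])
E
python3 held.py pics/w6.npz
```

```text
t 10.1 p [ 0.6778 -0.1924  0.1057] yaw 98.47 q [-25.4  42.9  56.7  -0.   80.3 -33.9] F [-1.1 -1.3 -3.2] w 0.05929764195711299
[ 0.06678261  0.00014956 -0.1424831 ]
plane z=ax+by+c [-7.192e-01 -2.000e-04  6.660e-02] 0.00145 11411 tilt deg [-3.572e+01 -1.000e-02]
stripe x [0.0968 0.1044 0.1126] y [-0.0696 -0.0005  0.0676] z -0.0088
```

View pics/w6.png

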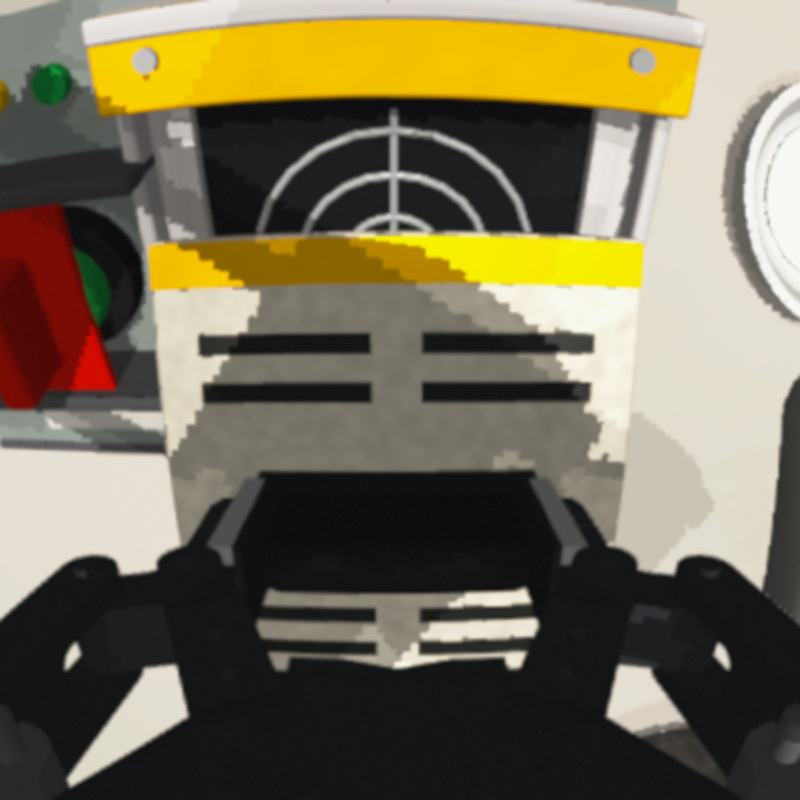

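```bash
python3 - <<'E'
from h import *
A=dict(np.load("pics/w6.npz"))
f=lambda X,Y:((X+.5)/2-.5+120,(Y+.5)/2-.5)
g=lambda X,Y,z:wonz(A,*f(X,Y),z)
R=np.array(A["rot"]);t=lambda P:(R.T@(P-A["pos"])).round(4)
print("lip",t(g(100,117,.1104)),t(g(394,98,.1104)),t(g(688,117,.1104)))
for p in((150,243),(396,236),(642,242)): print("hook",t(g(*p,A["pos"][2]-.0003)))
E
python3 go.py
```

```text
lip [ 0.0972 -0.0701 -0.0048] [ 0.0964 -0.0006 -0.0048] [ 0.097   0.0686 -0.0047]
hook [ 0.0656 -0.0594  0.0002]
hook [ 0.0652 -0.0002  0.0003]
hook [0.0658 0.0589 0.0003]
t 10.15 p [ 0.6778 -0.1926  0.1055] yaw 98.46 q [-25.5  43.   56.7  -0.   80.3 -33.9] F [-0.1 -0.9 -2.7] w 0.05975488215199115
```

Request:
play_rows(
  targets="0.005 0 0.002 0 1; 0.012 0 0.002 0 1; 0.02 0 0.002 0 1; 0.027 0 0.002 0 1; 0.027 0 0.002 0 1",
)

```text
time_s: 10.65
position: [0.6736, -0.1645, 0.1033]
tool_rot: [[-0.148, 0.989, -0.0], [0.989, 0.148, 0.0], [0.0, -0.0, -1.0]]
ft_force: [-0.1, 0.8, -2.1]
grip_width: 0.0591
```

```bash
python3 go.py
```

```text
t 10.65 p [ 0.6736 -0.1645  0.1033] yaw 98.52 q [-23.5  42.   59.2   0.   78.9 -32. ] F [-0.1  0.8 -2.1] w 0.0591200466671557
```

Request:
play_rows(
  targets="0.004 0 0 0 1; 0.008 0 0 0 1; 0.012 0 0 0 1; 0.016 0 0 0 1; 0.016 0 0 0 1",
)

```text
time_s: 11.15
position: [0.6713, -0.1494, 0.1032]
tool_rot: [[-0.147, 0.989, -0.0], [0.989, 0.147, 0.0], [0.0, -0.0, -1.0]]
ft_force: [0.8, -0.3, -2.7]
grip_width: 0.059
```

```bash
python3 go.py
python3 - <<'E'
from rig import status, eyes
from h import *
s=status.observe()
im=eyes.get_image("wrist");im.update(pos=s["position"],rot=s["tool_rot"]);np.savez("pics/w7.npz",**im);tocrop(im,(120,0,520,400),2,"pics/w7.png")
im=eyes.get_image("side");np.savez("pics/d7.npz",**im);tocrop(im,(270,80,420,220),5,"pics/d7.png")
E
```

```text
t 11.15 p [ 0.6713 -0.1494  0.1032] yaw 98.48 q [-22.4  41.4  60.4   0.   78.2 -30.9] F [ 0.8 -0.3 -2.7] w 0.058990718139904585
```

View pics/w7.png

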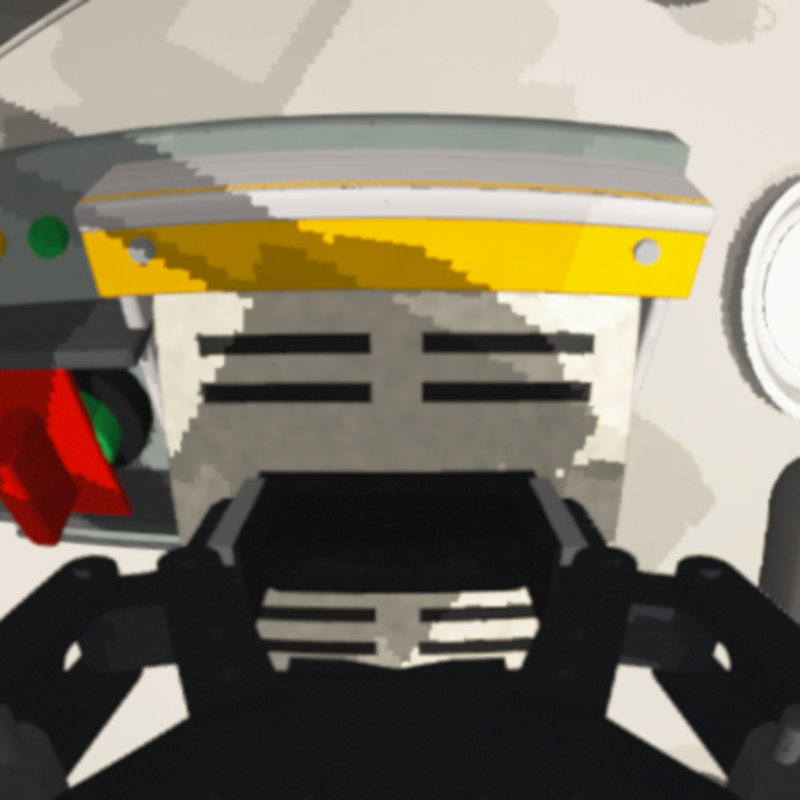

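View pics/d7.png

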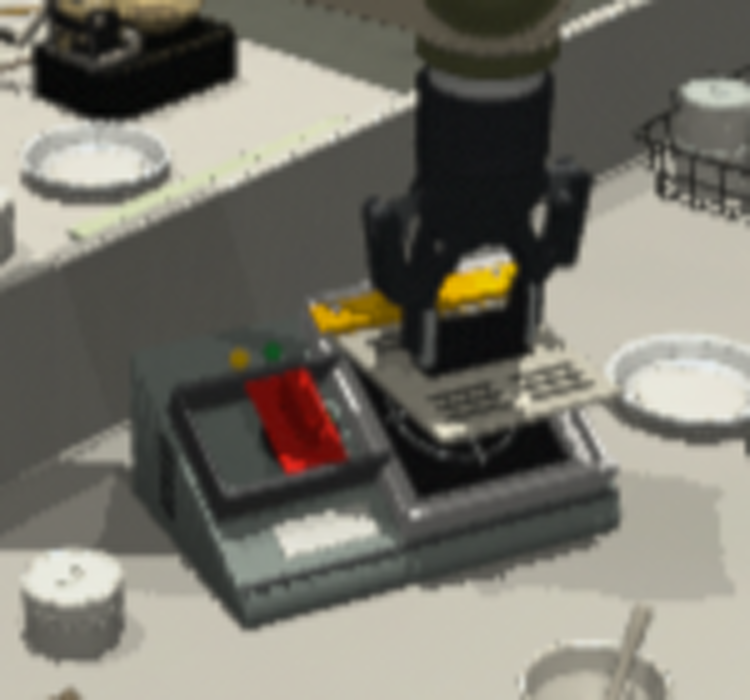

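Request:
play_rows(
  targets="0.001 0 0 0 1; 0.002 0 0 0 1; 0.003 0 0 0 1; 0.004 0 0 0 1; 0.004 0 0 0 1",
  force=20,
)

```text
time_s: 11.75
position: [0.671, -0.1465, 0.1036]
tool_rot: [[-0.147, 0.989, 0.001], [0.989, 0.147, -0.001], [-0.001, 0.001, -1.0]]
ft_force: [0.4, -3.0, -0.9]
grip_width: 0.0593
```

Request:
play_rows(
  targets="0 0 0.002 0 1; 0 0 0.004 0 1; 0 0 0.006 0 1; 0 0 0.008 0 1; 0 0 0.008 0 1",
)

```text
time_s: 12.25
position: [0.6713, -0.1482, 0.0963]
tool_rot: [[-0.146, 0.989, 0.003], [0.989, 0.146, -0.004], [-0.004, 0.002, -1.0]]
ft_force: [-0.2, -9.2, 5.0]
grip_width: 0.0596
```

```bash
python3 go.py
python3 - <<'E'
from rig import status, eyes
from h import *
s=status.observe()
im=eyes.get_image("wrist");im.update(pos=s["position"],rot=s["tool_rot"]);np.savez("pics/w8.npz",**im);tocrop(im,(120,0,520,400),2,"pics/w8.png")
im=eyes.get_image("side");np.savez("pics/d8.npz",**im);tocrop(im,(270,80,420,220),5,"pics/d8.png")
E
```

```text
t 12.25 p [ 0.6713 -0.1482  0.0963] yaw 98.39 q [-22.2  41.6  61.1  -0.1  77.1 -30.6] F [-0.2 -9.2  5. ] w 0.059620363343330735
```

View pics/w8.png

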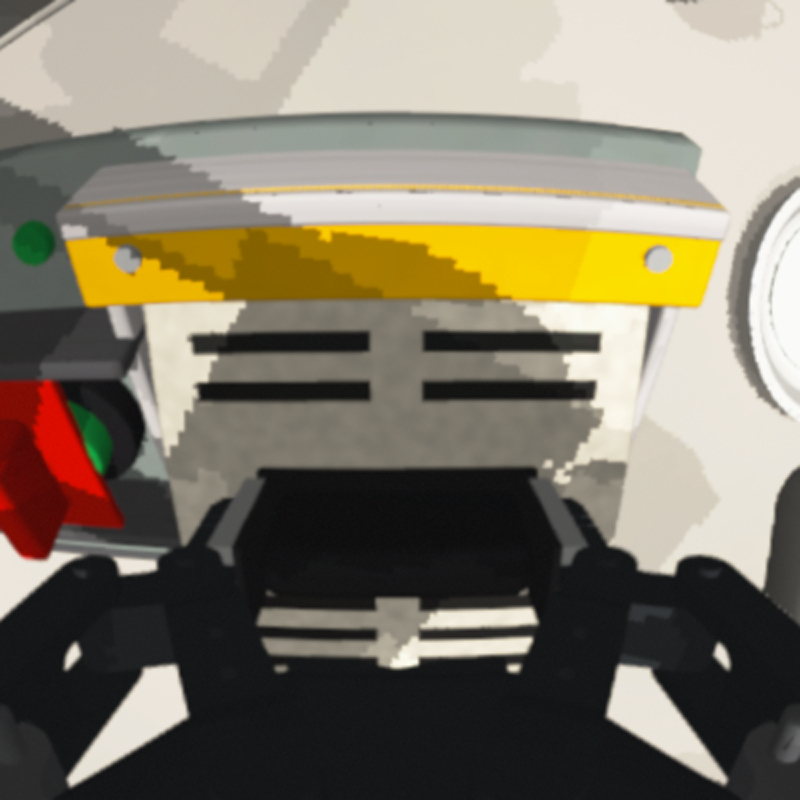

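View pics/d8.png

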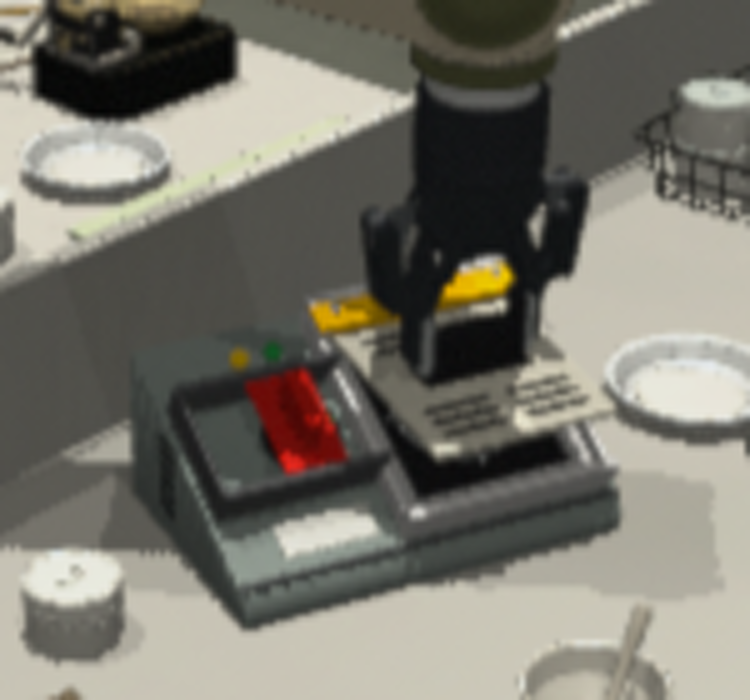

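Request:
play_rows(
  targets="0 0 0.002 0 1; 0 0 0.004 0 1; 0 0 0.006 0 1; 0 0 0.008 0 1; 0 0 0.008 0 1",
)

```text
time_s: 12.85
position: [0.6714, -0.1487, 0.0883]
tool_rot: [[-0.146, 0.989, 0.003], [0.989, 0.146, -0.004], [-0.005, 0.002, -1.0]]
ft_force: [-0.4, -12.9, 4.8]
grip_width: 0.0594
```

```bash
python3 go.py
python3 - <<'E'
from rig import status, eyes
from h import *
s=status.observe()
im=eyes.get_image("wrist");im.update(pos=s["position"],rot=s["tool_rot"]);np.savez("pics/w9.npz",**im);tocrop(im,(120,0,520,400),2,"pics/w9.png")
im=eyes.get_image("side");np.savez("pics/d9.npz",**im);tocrop(im,(270,80,420,220),5,"pics/d9.png")
E
```

```text
t 12.85 p [ 0.6714 -0.1487  0.0883] yaw 98.38 q [-22.3  42.1  61.6  -0.2  76.1 -30.6] F [ -0.4 -12.9   4.8] w 0.05941414792085451
```

View pics/w9.png

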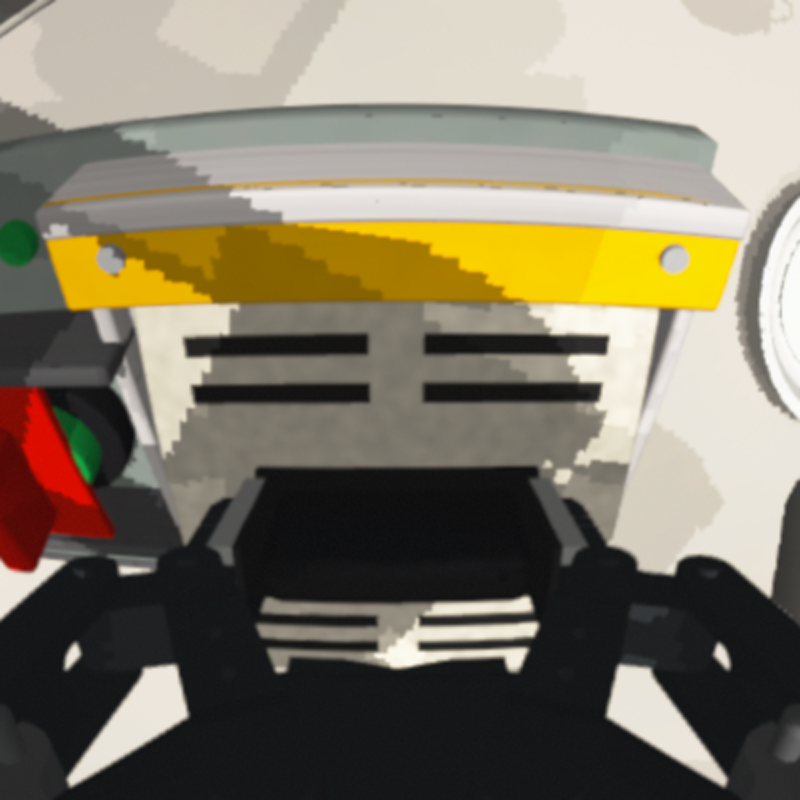

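View pics/d9.png

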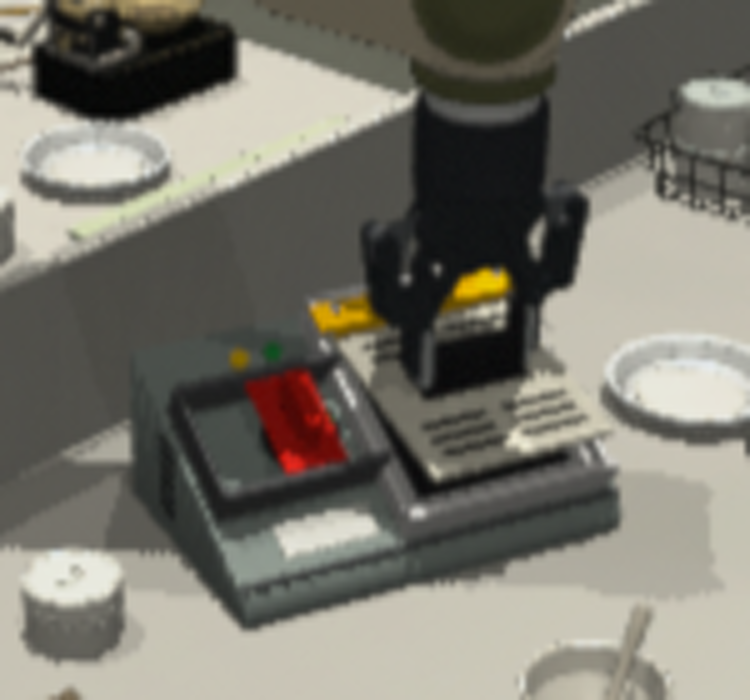

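Request:
play_rows(
  targets="0 0 0.002 0 1; 0 0 0.004 0 1; 0 0 0.006 0 1; 0 0 0.008 0 1; 0 0 0.008 0 1",
)

```text
time_s: 13.45
position: [0.6713, -0.1478, 0.0798]
tool_rot: [[-0.146, 0.989, 0.002], [0.989, 0.146, -0.003], [-0.003, 0.002, -1.0]]
ft_force: [1.1, -8.6, 2.2]
grip_width: 0.0596
```

```bash
python3 go.py
cat > tilt.py <<'E'
from rig import status, eyes
from h import *
import sys
n=sys.argv[1];s=status.observe()
im=eyes.get_image("wrist");im.update(pos=s["position"],rot=s["tool_rot"]);np.savez(f"pics/w{n}.npz",**im);tocrop(im,(120,0,520,400),2,f"pics/w{n}.png")
K=im["mtx"];v,u=np.mgrid[0:400,0:640];x=(u-K[0,2])/K[0,0];y=(v-K[1,2])/K[1,1];r=np.hypot(x,y);k=np.where(r>1e-9,np.tan(r)/r,1)
z=im["range_z"];c=np.stack([x*k*z,-y*k*z,-z],-1);T=im["T_tool_cam"];P=c@T[:3,:3].T+T[:3,3];P=P@np.array(im["rot"]).T+im["pos"]
seat=np.array([.668,-.1365,.0685]);cx=np.array([-.146,.989,0]);cy=np.array([-.989,-.146,0]);a=np.radians(27)
sx=cx*np.cos(a)+[0,0,np.sin(a)];sz=-cx*np.sin(a)+[0,0,np.cos(a)]
b=(v>=158)&(v<228)&(u>230)&(u<408)&(z>0)   # visible panel face
Q=(P[b]-seat)@np.c_[sx,cy,sz]
for _ in range(6):
    A=np.c_[Q[:,0],Q[:,1],np.ones(len(Q))];co,*_=np.linalg.lstsq(A,Q[:,2],rcond=None);e=Q[:,2]-A@co;Q=Q[np.abs(e)<max(2*e.std(),.0007)]
print("seat frame top face: z=%.4f x %+.4f y %+.4f"%tuple(co),"tilt deg",np.degrees(np.arctan(co[:2])).round(2),"rms",e.std().round(5),len(Q))
print(" face z at x=+65,-70:",np.round(co[0]*.065+co[2],4),np.round(-co[0]*.07+co[2],4))
E
python3 tilt.py 10
```

```text
t 13.45 p [ 0.6713 -0.1478  0.0798] yaw 98.4 q [-22.2  42.6  62.1  -0.1  75.2 -30.6] F [ 1.1 -8.6  2.2] w 0.059570474019863075
seat frame top face: z=-0.1392 x -0.0005 y +0.0153 tilt deg [-7.92 -0.03] rms 0.00042 10708
 face z at x=+65,-70: 0.0063 0.0251
```

Request:
play_rows(
  targets="0 0 0.002 0 1; 0 0 0.004 0 1; 0 0 0.006 0 1; 0 0 0.007 0 1; 0 0 0.007 0 1",
)

```text
time_s: 14.0
position: [0.6714, -0.1477, 0.0777]
tool_rot: [[-0.147, 0.989, 0.005], [0.989, 0.147, -0.005], [-0.005, 0.004, -1.0]]
ft_force: [-10.0, -4.5, 29.3]
grip_width: 0.0595
```

```bash
python3 go.py;python3 tilt.py 11
```

```text
t 14.0 p [ 0.6714 -0.1477  0.0777] yaw 98.43 q [-22.2  42.6  62.4  -0.1  74.7 -30.6] F [-10.   -4.5  29.3] w 0.05951325290173708
seat frame top face: z=-0.1106 x -0.0010 y +0.0135 tilt deg [-6.31 -0.06] rms 0.00042 10790
 face z at x=+65,-70: 0.0063 0.0213
```

View pics/w11.png

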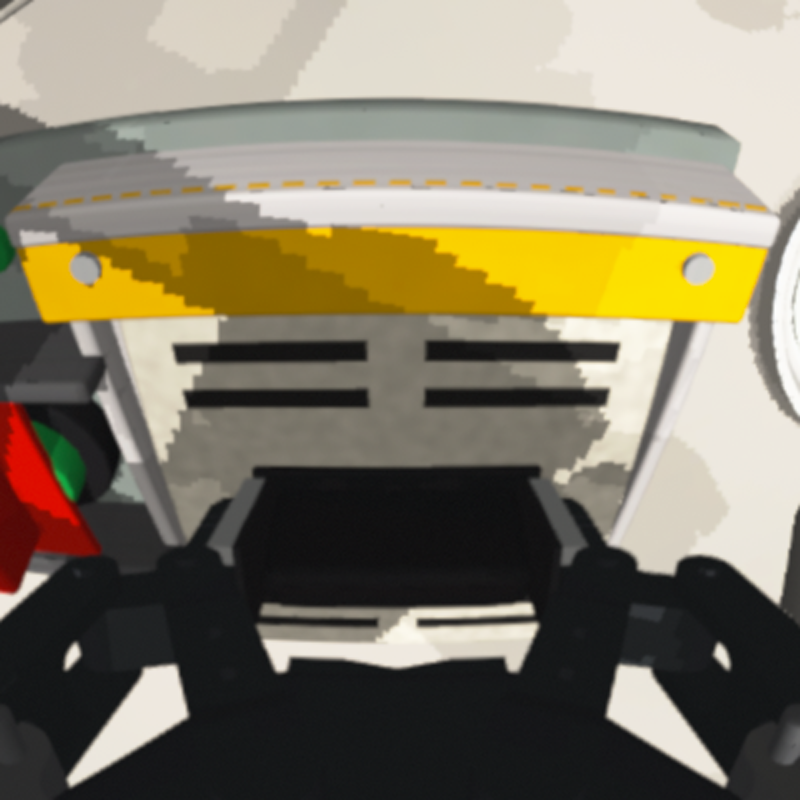

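Request:
play_rows(
  targets="0 0 -0.004 0 1; 0 0 -0.008 0 1; 0.002 0 -0.009 0 1; 0.004 0 -0.01 0 1; 0.004 0 -0.01 0 1",
)

```text
time_s: 14.55
position: [0.67, -0.1414, 0.0816]
tool_rot: [[-0.148, 0.989, -0.001], [0.989, 0.148, 0.001], [0.001, -0.001, -1.0]]
ft_force: [0.7, 0.2, -2.0]
grip_width: 0.0592
```

```bash
python3 go.py;python3 tilt.py 12
```

```text
t 14.55 p [ 0.67   -0.1414  0.0816] yaw 98.48 q [-21.8  42.3  62.3   0.   75.4 -30.3] F [ 0.7  0.2 -2. ] w 0.05919155762515446
seat frame top face: z=0.1636 x +0.0029 y +0.0065 tilt deg [9.29 0.17] rms 0.0027 12312
 face z at x=+65,-70: 0.0172 -0.0049
```

View pics/w12.png

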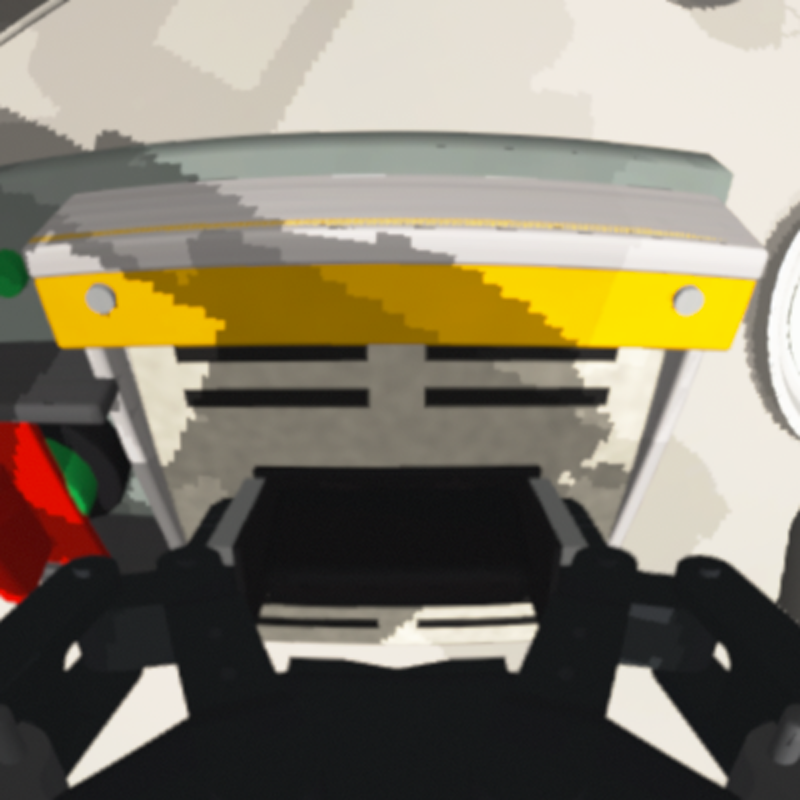

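```bash
sed -i 's/(v>=158)/(v>=178)/' tilt.py
cat >> tilt.py <<'E'
n0=sz-co[0]*sx-co[1]*cy; # plane: (p-seat).n0=co2
def cast(u,v):
    o,d=wray(im,u,v);q=o+d*((co[2]-(o-seat)@n0)/(d@n0));return (q-seat)@np.c_[sx,cy,sz]
g=cv2.cvtColor(im["pixels"],cv2.COLOR_RGB2GRAY).astype(int)
pr=g[160:235,228:290].mean(1);lo=[160+i for i in range(1,len(pr)-1) if pr[i+1]-pr[i-1]<-12 or pr[i+1]-pr[i-1]>12]
print(" vent edge rows",lo)
hh=np.array([im["pos"],]);print(" cast rows:",[(r,cast(258,r)[0].round(4)) for r in lo])
for q in((213,'vent1 low edge'),): pass
E
python3 tilt.py 13
```

```text
seat frame top face: z=-0.1083 x +0.0032 y +0.0147 tilt deg [-6.18  0.18] rms 0.0004 7611
 face z at x=+65,-70: 0.0077 0.0223
 vent edge rows [170, 171, 172, 173, 179, 180, 181, 182, 192, 193, 194, 195, 196, 201, 202, 203, 204, 205, 231, 232, 233]
 cast rows: [(170, np.float64(0.0485)), (171, np.float64(0.048)), (172, np.float64(0.0475)), (173, np.float64(0.047)), (179, np.float64(0.0441)), (180, np.float64(0.0436)), (181, np.float64(0.0431)), (182, np.float64(0.0426)), (192, np.float64(0.0374)), (193, np.float64(0.0369)), (194, np.float64(0.0363)), (195, np.float64(0.0358)), (196, np.float64(0.0353)), (201, np.float64(0.0325)), (202, np.float64(0.032)), (203, np.float64(0.0314)), (204, np.float64(0.0309)), (205, np.float64(0.0303)), (231, np.float64(0.0146)), (232, np.float64(0.0139)), (233, np.float64(0.0133))]
```

```bash
python3 - <<'E'
from h import *
A=dict(np.load("pics/w13.npz"))
seat=np.array([.668,-.1365,.0685]);cx=np.array([-.146,.989,0]);cy=np.array([-.989,-.146,0])
for X,Y in((60,348),(735,349),(398,345)):
    p=wonz(A,(X+.5)/2-.5+120,(Y+.5)/2-.5,.1104)-seat;print("lip X (want .0404)",(p@cx).round(4),"y",(p@cy).round(4))
E
python3 go.py
```

```text
lip X (want .0404) 0.0403 y 0.0686
lip X (want .0404) 0.0404 y -0.0714
lip X (want .0404) 0.04 y -0.0015
t 14.65 p [ 0.67   -0.1417  0.0816] yaw 98.47 q [-21.8  42.3  62.3   0.   75.4 -30.3] F [-0.7 -0.2 -2.9] w 0.05971246120063057
```

Request:
play_rows(
  targets="0 0 0.002 0 1; 0 0 0.004 0 1; 0 0 0.006 0 1; 0 0 0.007 0 1; 0 0 0.007 0 1",
)

```text
time_s: 15.15
position: [0.6703, -0.1421, 0.0752]
tool_rot: [[-0.147, 0.989, 0.001], [0.989, 0.147, -0.0], [-0.0, 0.001, -1.0]]
ft_force: [0.7, 0.7, 2.2]
grip_width: 0.0592
```

```bash
python3 go.py;python3 tilt.py 14
```

```text
t 15.15 p [ 0.6703 -0.1421  0.0752] yaw 98.44 q [-21.8  42.7  62.7   0.   74.6 -30.3] F [0.7 0.7 2.2] w 0.05922910843032922
seat frame top face: z=-0.0284 x +0.0000 y +0.0087 tilt deg [-1.63  0.  ] rms 0.00037 7641
 face z at x=+65,-70: 0.0069 0.0107
 vent edge rows [172, 173, 174, 175, 179, 180, 181, 182, 183, 192, 193, 194, 195, 196, 201, 202, 203, 204, 205, 229, 230, 231, 232]
 cast rows: [(172, np.float64(0.0465)), (173, np.float64(0.046)), (174, np.float64(0.0455)), (175, np.float64(0.045)), (179, np.float64(0.0429)), (180, np.float64(0.0424)), (181, np.float64(0.0419)), (182, np.float64(0.0414)), (183, np.float64(0.0409)), (192, np.float64(0.036)), (193, np.float64(0.0354)), (194, np.float64(0.0349)), (195, np.float64(0.0343)), (196, np.float64(0.0338)), (201, np.float64(0.0309)), (202, np.float64(0.0303)), (203, np.float64(0.0297)), (204, np.float64(0.0291)), (205, np.float64(0.0285)), (229, np.float64(0.0131)), (230, np.float64(0.0124)), (231, np.float64(0.0117)), (232, np.float64(0.011))]
```

Request:
play_rows(
  targets="0 0 0.002 0 1; 0 0 0.003 0 1; 0 0 0.0035 0 1; 0 0 0.0035 0 1",
)

```text
time_s: 15.6
position: [0.6703, -0.1421, 0.0724]
tool_rot: [[-0.147, 0.989, 0.001], [0.989, 0.147, -0.0], [-0.001, 0.001, -1.0]]
ft_force: [-0.4, 0.2, 7.0]
grip_width: 0.0596
```

```bash
python3 go.py;python3 tilt.py 15|head -2
```

```text
t 15.6 p [ 0.6703 -0.1421  0.0724] yaw 98.46 q [-21.8  42.8  62.9  -0.   74.2 -30.3] F [-0.4  0.2  7. ] w 0.059619743474794956
seat frame top face: z=0.0116 x +0.0001 y +0.0060 tilt deg [0.66 0.01] rms 0.00036 7620
 face z at x=+65,-70: 0.0067 0.0052
```

View pics/w15.png

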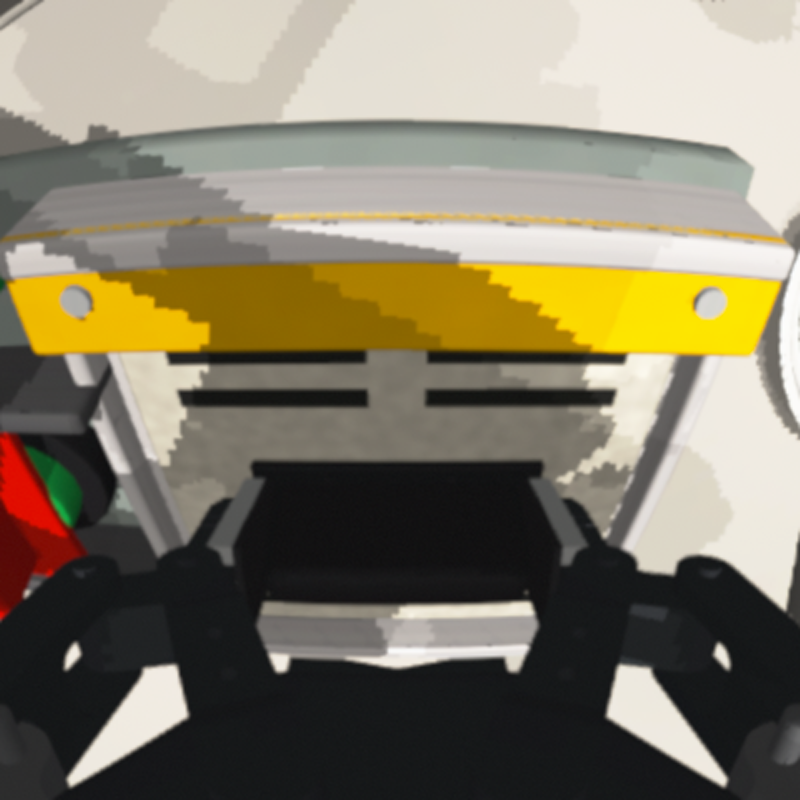

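Request:
play_rows(
  targets="0 0 0 0 0.1; 0 0 0 0 0.1; 0 0 0 0 0.1; 0 0 0 0 0.1; 0 0 -0.003 0 0.1",
)

```text
time_s: 16.15
position: [0.6699, -0.142, 0.0741]
tool_rot: [[-0.147, 0.989, -0.001], [0.989, 0.147, 0.0], [0.001, -0.001, -1.0]]
ft_force: [0.0, -0.2, 0.0]
grip_width: 0.0768
```

Request:
play_rows(
  targets="0 0 -0.01 0 0.1; 0 0 -0.03 0 0.1; 0 0 -0.06 0 0.1; 0 0 -0.09 0 0.1; 0 0 -0.12 0 0.1",
)

```text
time_s: 16.65
position: [0.6701, -0.142, 0.1969]
tool_rot: [[-0.147, 0.989, 0.001], [0.989, 0.147, -0.0], [-0.0, 0.001, -1.0]]
ft_force: [0.1, 0.1, 0.0]
grip_width: 0.0768
```

```bash
python3 go.py
python3 - <<'E'
from rig import status, eyes
from h import *
s=status.observe()
im=eyes.get_image("wrist");im.update(pos=s["position"],rot=s["tool_rot"]);np.savez("pics/w16.npz",**im);tocrop(im,(120,0,520,400),2,"pics/w16.png")
im=eyes.get_image("side");np.savez("pics/d16.npz",**im);tocrop(im,(270,80,420,220),5,"pics/d16.png")
E
```

```text
t 16.65 p [ 0.6701 -0.142   0.1969] yaw 98.45 q [-21.8  37.1  53.1  -0.   89.8 -30.3] F [0.1 0.1 0. ] w 0.07679995885930024
```

View pics/w16.png

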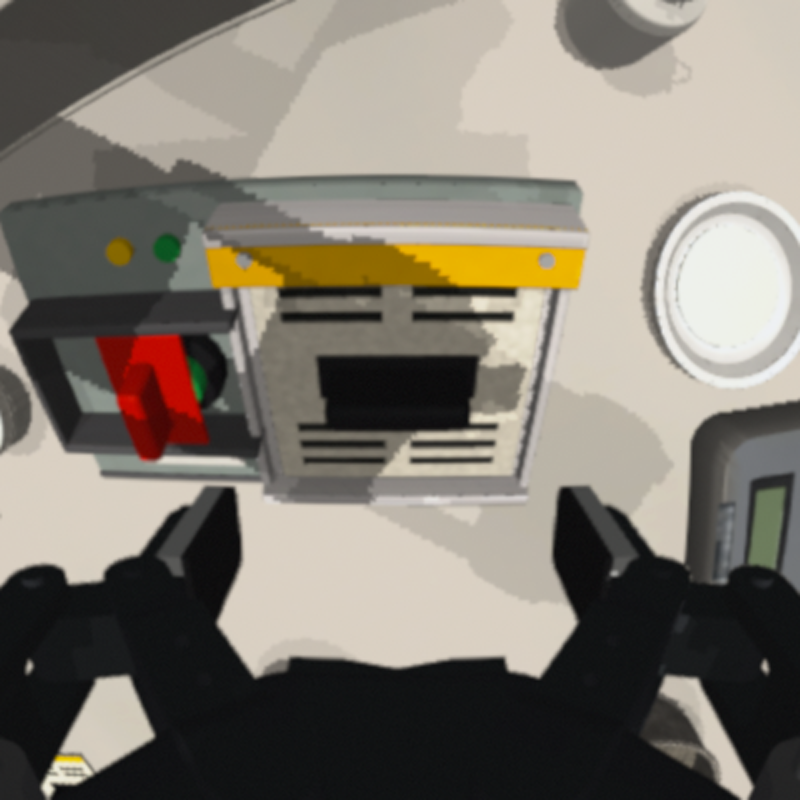

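View pics/d16.png

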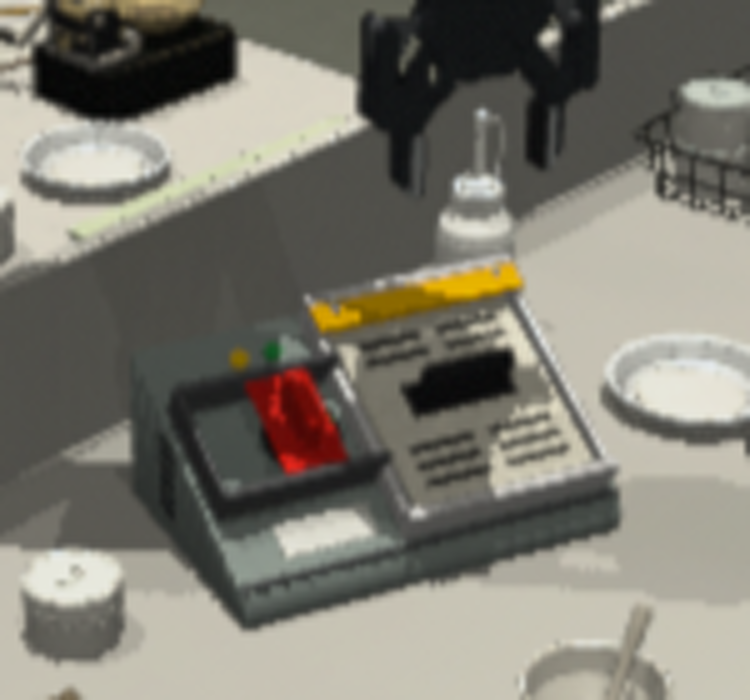

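```bash
cat > chk.py <<'E'
from h import *
import sys
im=dict(np.load(sys.argv[1]))
K=im["mtx"];v,u=np.mgrid[0:400,0:640];x=(u-K[0,2])/K[0,0];y=(v-K[1,2])/K[1,1];r=np.hypot(x,y);k=np.where(r>1e-9,np.tan(r)/r,1)
z=im["range_z"];c=np.stack([x*k*z,-y*k*z,-z],-1);T=im["T_tool_cam"];P=c@T[:3,:3].T+T[:3,3];P=P@np.array(im["rot"]).T+im["pos"]
seat=np.array([.668,-.1365,.0685]);cx=np.array([-.146,.989,0]);cy=np.array([-.989,-.146,0]);a=np.radians(27)
sx=cx*np.cos(a)+[0,0,np.sin(a)];sz=-cx*np.sin(a)+[0,0,np.cos(a)]
Q=(P-seat)@np.c_[sx,cy,sz]
def fit(b):
    q=Q[b&(z>0)]
    for _ in range(6):
        A=np.c_[q[:,0],q[:,1],np.ones(len(q))];co,*_=np.linalg.lstsq(A,q[:,2],rcond=None);e=q[:,2]-A@co;q=q[np.abs(e)<max(2.5*e.std(),.0008)]
    return co,e.std(),len(q)
E
python3 - <<'E'
import sys;sys.argv=["",'pics/w16.npz']
exec(open('chk.py').read())
face=(Q[...,2]>-.003)&(Q[...,2]<.013)&(np.abs(Q[...,1])<.055)&(Q[...,0]<.05)&(Q[...,0]>-.066)&(np.abs(Q[...,0])>.015)
co,s,n=fit(face);print("panel face",co.round(4),s,n)
hsv=cv2.cvtColor(im["pixels"],cv2.COLOR_RGB2HSV)
red=((hsv[...,0]<6)|(hsv[...,0]>174))&(hsv[...,1]>180)
for lab,m in(("tab",red&(Q[...,2]>.034)),("plate",red&(np.abs(Q[...,2]-.018)<.006))):
    q=Q[m];print(lab,len(q),np.percentile(q,[2,50,98],axis=0).round(4).tolist())
print("vents",[Q[vv,290].round(4).tolist() for vv in (148,158,213,221,229)])
E
```

```text
panel face [0.     0.0001 0.0063] 0.0005466357699270288 7036
tab 529 [[-0.0153, 0.1019, 0.0348], [0.006, 0.1057, 0.0416], [0.0205, 0.1125, 0.0434]]
plate 1447 [[-0.0305, 0.0887, 0.0167], [0.0134, 0.1007, 0.0183], [0.0317, 0.1262, 0.0228]]
vents [[0.0428, 0.0211, 0.0082], [0.0321, 0.0218, 0.0068], [-0.0018, 0.0217, 0.0363], [-0.0429, 0.0262, 0.0066], [-0.0542, 0.0269, 0.007]]
```

```bash
python3 go.py .5956 -.1596 .15 98.4
```

```text
t 16.75 p [ 0.6716 -0.1425  0.2006] yaw 98.46 q [-21.8  36.9  52.8  -0.   89.7 -30.3] F [0.4 0.5 0.1] w 0.07687965090862003
tool shift [-0.0055 -0.0781  0.05  ] len 0.093
turn rad 0.001
```

Request:
play_rows(
  targets="-0.002 -0.025 0 0 1; -0.004 -0.055 0.01 0 1; -0.0055 -0.078 0.03 0 1; -0.0055 -0.078 0.05 0 1; -0.0055 -0.078 0.055 0 1",
  force=40,
)

```text
time_s: 17.25
position: [0.5926, -0.1588, 0.1381]
tool_rot: [[-0.146, 0.989, -0.003], [0.989, 0.146, 0.001], [0.002, -0.003, -1.0]]
ft_force: [0.6, -0.4, 0.5]
grip_width: 0.0041
```

Request:
play_rows(
  targets="0 0 0 0 1; 0 0 0 0 1",
)

```text
time_s: 17.45
position: [0.5945, -0.1591, 0.1405]
tool_rot: [[-0.147, 0.989, 0.001], [0.989, 0.147, -0.001], [-0.001, 0.001, -1.0]]
ft_force: [-0.1, -0.3, 0.0]
grip_width: 0.0002
```

```bash
python3 go.py .5956 -.1596 .0926 98.4
python3 - <<'E'
from rig import status, eyes
from h import *
s=status.observe()
im=eyes.get_image("wrist");im.update(pos=s["position"],rot=s["tool_rot"]);np.savez("pics/w17.npz",**im);tocrop(im,(120,0,520,400),2,"pics/w17.png")
E
```

```text
t 17.45 p [ 0.5945 -0.1591  0.1405] yaw 98.47 q [-26.   32.5  71.6   0.   75.8 -34.5] F [-0.1 -0.3  0. ] w 0.00019398537782707026
tool shift [-0.0007  0.0009  0.0479] len 0.048
turn rad 0.0012
```

View pics/w17.png

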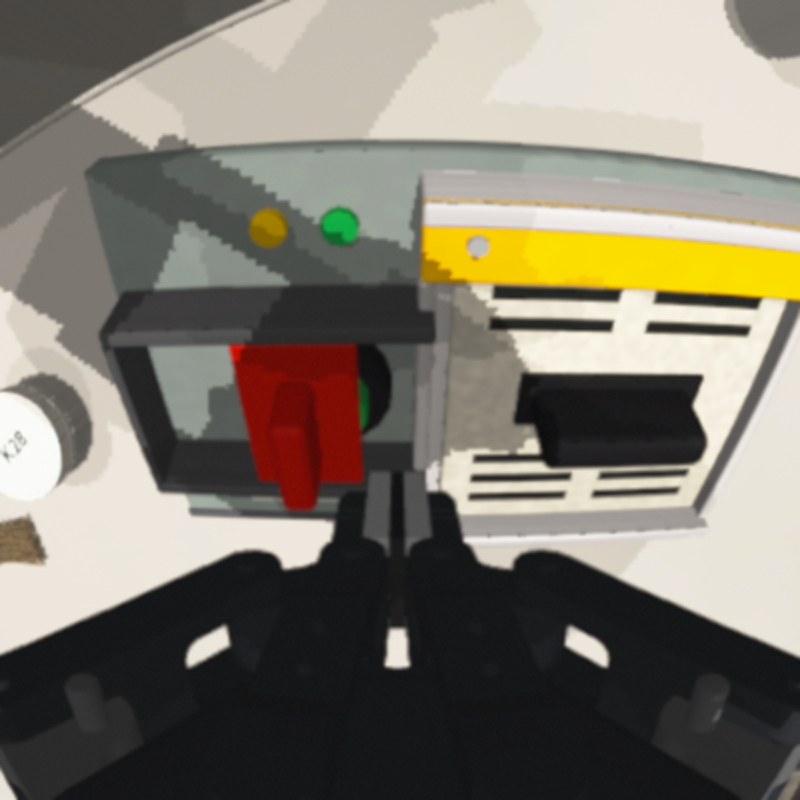

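Request:
play_rows(
  targets="0 0.001 0.015 0 1; 0 0.001 0.03 0 1; 0 0.001 0.042 0 1; 0 0.001 0.048 0 1; 0 0.001 0.048 0 1",
)

```text
time_s: 18.0
position: [0.5948, -0.1587, 0.0912]
tool_rot: [[-0.147, 0.989, -0.001], [0.989, 0.147, 0.0], [0.001, -0.001, -1.0]]
ft_force: [0.5, -0.1, 0.8]
grip_width: 0.0003
```

Request:
play_rows(
  targets="0 -0.004 0 0 1; 0 -0.008 0 0 1; 0 -0.012 0 0 1; 0 -0.016 0 0 1; 0 -0.02 0 0 1",
)

```text
time_s: 18.5
position: [0.5751, -0.1619, 0.0921]
tool_rot: [[-0.147, 0.989, 0.001], [0.989, 0.147, -0.0], [-0.001, 0.001, -1.0]]
ft_force: [1.8, 0.7, 1.1]
grip_width: 0.0
```

```bash
python3 go.py
```

```text
t 18.5 p [ 0.5751 -0.1619  0.0921] yaw 98.45 q [-27.1  33.8  78.2   0.   67.9 -35.5] F [1.8 0.7 1.1] w 3.781187570646786e-05
```

Request:
play_rows(
  targets="0 -0.006 0 0 1; 0 -0.012 0 0 1; 0 -0.018 0 0 1; 0 -0.024 0 0 1; 0 -0.026 0 0 1",
)

```text
time_s: 19.0
position: [0.5486, -0.1657, 0.0917]
tool_rot: [[-0.147, 0.989, -0.0], [0.989, 0.147, 0.0], [0.0, -0.0, -1.0]]
ft_force: [2.1, 0.1, 1.5]
grip_width: -0.0
```

```bash
python3 go.py
```

```text
t 19.0 p [ 0.5486 -0.1657  0.0917] yaw 98.43 q [-28.6  31.8  82.3  -0.   65.9 -37.1] F [2.1 0.1 1.5] w -2.7017055345316104e-05
```

Request:
play_rows(
  targets="0 -0.002 0 0 1; 0 -0.004 0 0 1; 0 -0.006 0 0 1; 0 -0.006 0 0 1",
)

```text
time_s: 19.4
position: [0.5447, -0.1664, 0.0918]
tool_rot: [[-0.147, 0.989, 0.004], [0.989, 0.147, -0.0], [-0.001, 0.004, -1.0]]
ft_force: [9.0, 2.2, -1.9]
grip_width: 0.0004
```

```bash
python3 go.py;  python3 - <<'E'
from rig import status, eyes
from h import *
s=status.observe()
im=eyes.get_image("wrist");im.update(pos=s["position"],rot=s["tool_rot"]);np.savez("pics/w18.npz",**im);tocrop(im,(120,0,520,400),2,"pics/w18.png")
E
```

```text
t 19.4 p [ 0.5447 -0.1664  0.0918] yaw 98.44 q [-28.9  31.4  83.1   0.1  65.3 -37.4] F [ 9.   2.2 -1.9] w 0.0003836814758632094
```

View pics/w18.png

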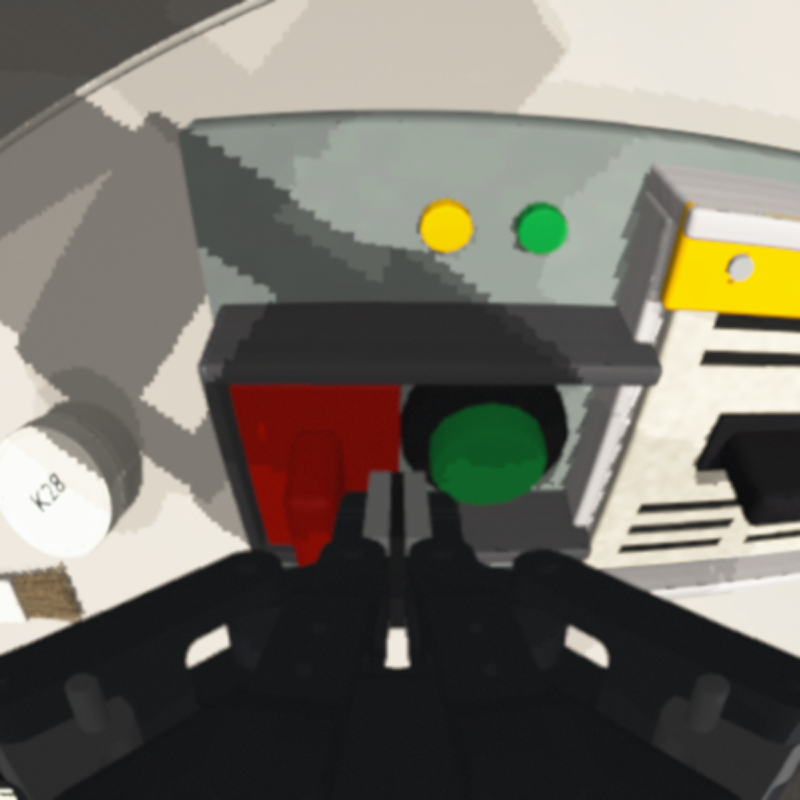

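Request:
play_rows(
  targets="0 0.008 0 0 1; 0 0.012 -0.015 0 1; 0 0.02 -0.035 0 1; 0 0.025 -0.035 0 1; 0 0.025 -0.035 0 1",
)

```text
time_s: 19.95
position: [0.5682, -0.1626, 0.1259]
tool_rot: [[-0.147, 0.989, -0.001], [0.989, 0.147, 0.0], [0.0, -0.001, -1.0]]
ft_force: [-0.6, 0.7, -0.1]
grip_width: 0.0001
```

```bash
python3 go.py .574 -.1707 .0863 98.4;python3 - <<'E'
from rig import status, eyes
from h import *
s=status.observe()
im=eyes.get_image("wrist");im.update(pos=s["position"],rot=s["tool_rot"]);np.savez("pics/w19.npz",**im);tocrop(im,(120,0,520,400),2,"pics/w19.png")
im=eyes.get_image("side");np.savez("pics/d19.npz",**im);tocrop(im,(270,80,420,220),5,"pics/d19.png")
import sys;sys.argv=["",'pics/w19.npz']
exec(open('chk.py').read())
hsv=cv2.cvtColor(im["pixels"],cv2.COLOR_RGB2HSV)
gr=(hsv[...,0]>55)&(hsv[...,0]<75)&(hsv[...,1]>150)&(np.abs(Q[...,2]-.012)<.005)&(np.abs(Q[...,0])<.03)
red=((hsv[...,0]<6)|(hsv[...,0]>174))&(hsv[...,1]>180)
for lab,m in(("button",gr),("tab",red&(Q[...,2]>.034)),("plate",red&(np.abs(Q[...,2]-.018)<.003))):
    q=Q[m];print(lab,len(q),np.percentile(q,[2,50,98],axis=0).round(4).tolist() if len(q) else 0)
E
```

```text
t 19.95 p [ 0.5682 -0.1626  0.1259] yaw 98.48 q [-27.4  31.1  76.9  -0.   72.  -35.9] F [-0.6  0.7 -0.1] w 5.0075363169357526e-05
tool shift [-0.0089  0.0046  0.0396] len 0.041
turn rad 0.0014
button 1651 [[-0.0123, 0.0876, 0.0077], [0.0054, 0.1015, 0.0158], [0.0153, 0.1155, 0.0169]]
tab 1053 [[-0.0163, 0.1392, 0.0345], [0.0075, 0.1438, 0.0415], [0.0201, 0.1502, 0.043]]
plate 3030 [[-0.0303, 0.126, 0.0171], [0.0137, 0.1388, 0.0181], [0.0317, 0.1645, 0.0192]]
```

View pics/w19.png

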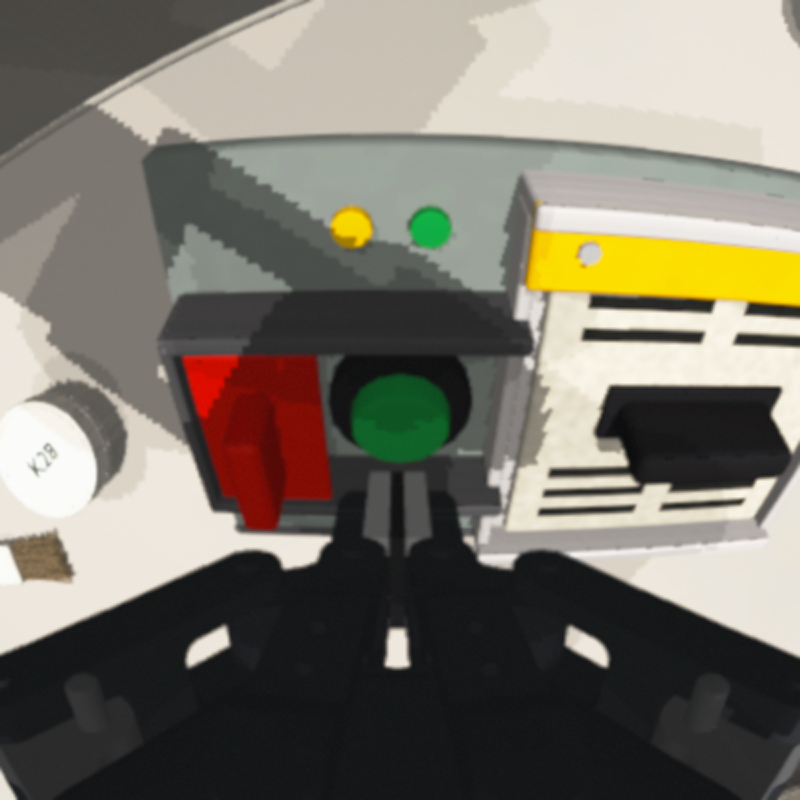

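Request:
play_rows(
  targets="-0.006 0.003 0.005 0 1; -0.009 0.0045 0.015 0 1; -0.009 0.0045 0.028 0 1; -0.009 0.0045 0.036 0 1; -0.009 0.0045 0.036 0 1",
)

```text
time_s: 20.55
position: [0.573, -0.1707, 0.0887]
tool_rot: [[-0.147, 0.989, -0.003], [0.989, 0.147, 0.002], [0.002, -0.003, -1.0]]
ft_force: [1.0, -0.4, -0.3]
grip_width: -0.0
```

```bash
python3 go.py .574 -.1707 .0863 98.4
```

```text
t 20.55 p [ 0.573  -0.1707  0.0887] yaw 98.45 q [-27.9  34.2  78.1  -0.   67.9 -36.4] F [ 1.  -0.4 -0.3] w -4.4395157778463455e-05
tool shift [-0.0002  0.001   0.0024] len 0.003
turn rad 0.0008
```

Request:
play_rows(
  targets="0.001 0 0.002 0 1; 0.002 0 0.004 0 1; 0.003 0 0.006 0 1; 0.003 0 0.006 0 1",
)

```text
time_s: 20.95
position: [0.5734, -0.1678, 0.0846]
tool_rot: [[-0.147, 0.989, -0.0], [0.989, 0.147, 0.0], [0.0, -0.0, -1.0]]
ft_force: [-0.4, 0.5, -0.4]
grip_width: -0.0002
```

```bash
python3 go.py
```

```text
t 20.95 p [ 0.5734 -0.1678  0.0846] yaw 98.46 q [-27.7  34.3  78.6   0.   67.1 -36.1] F [-0.4  0.5 -0.4] w -0.0001962157622021199
```

Request:
play_rows(
  targets="0.001 0 0.002 0 1; 0.002 0 0.004 0 1; 0.002 0 0.004 0 1",
)

```text
time_s: 21.25
position: [0.5733, -0.1661, 0.0807]
tool_rot: [[-0.147, 0.989, 0.0], [0.989, 0.147, -0.0], [-0.0, 0.0, -1.0]]
ft_force: [0.7, -0.6, 1.6]
grip_width: -0.0001
```

```bash
python3 go.py
```

```text
t 21.25 p [ 0.5733 -0.1661  0.0807] yaw 98.46 q [-27.5  34.5  79.   -0.   66.5 -36. ] F [ 0.7 -0.6  1.6] w -0.00010159915388812485
```

Request:
play_rows(
  targets="0.001 0 0.002 0 1; 0.002 0 0.004 0 1; 0.003 0 0.006 0 1; 0.003 0 0.006 0 1",
)

```text
time_s: 21.65
position: [0.5732, -0.1639, 0.0761]
tool_rot: [[-0.147, 0.989, 0.002], [0.989, 0.147, -0.002], [-0.003, 0.002, -1.0]]
ft_force: [-3.2, -3.5, 12.5]
grip_width: 0.0003
```

```bash
python3 go.py
```

```text
t 21.65 p [ 0.5732 -0.1639  0.0761] yaw 98.46 q [-27.3  34.7  79.5  -0.1  65.6 -35.7] F [-3.2 -3.5 12.5] w 0.0002595931636717624
```

Request:
play_rows(
  targets="0.0005 0 0.001 0 1; 0.001 0 0.002 0 1; 0.001 0 0.002 0 1",
)

```text
time_s: 21.95
position: [0.5733, -0.1638, 0.0758]
tool_rot: [[-0.147, 0.989, 0.004], [0.989, 0.147, -0.004], [-0.005, 0.003, -1.0]]
ft_force: [-6.2, -4.4, 23.7]
grip_width: 0.0004
```

```bash
python3 go.py;python3 - <<'E'
from rig import status, eyes
from h import *
s=status.observe()
im=eyes.get_image("wrist");im.update(pos=s["position"],rot=s["tool_rot"]);np.savez("pics/w20.npz",**im);tocrop(im,(120,0,520,400),2,"pics/w20.png")
im=eyes.get_image("side");np.savez("pics/d20.npz",**im);tocrop(im,(270,80,420,220),5,"pics/d20.png")
E
```

```text
t 21.95 p [ 0.5733 -0.1638  0.0758] yaw 98.46 q [-27.3  34.7  79.6  -0.1  65.4 -35.7] F [-6.2 -4.4 23.7] w 0.0003656736238727731
```

View pics/w20.png

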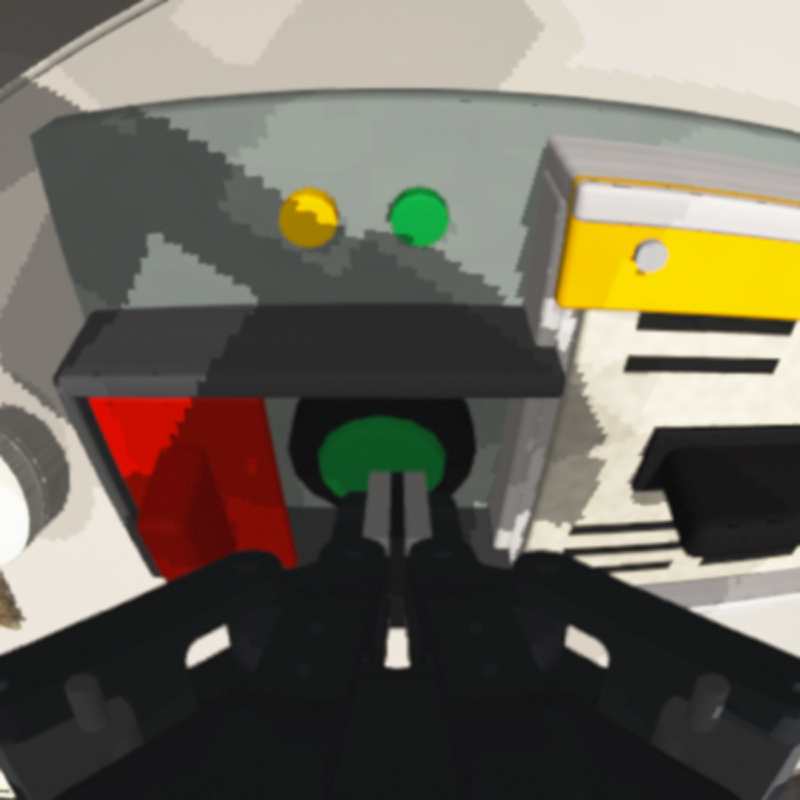

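View pics/d20.png

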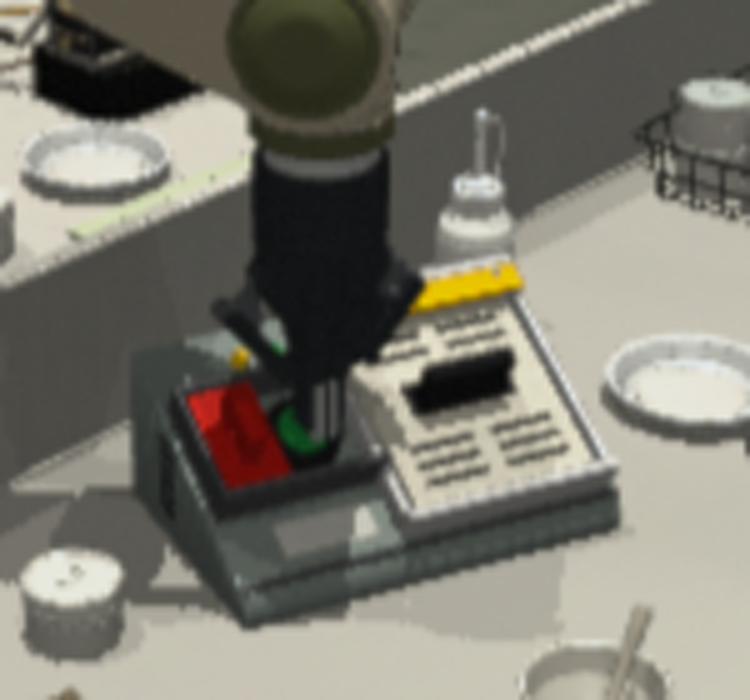

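Run:
```python
import sys,numpy as np
for f in("w19","w20"):
    sys.argv=["",f'pics/{f}.npz'];exec(open('chk.py').read())
    hsv=cv2.cvtColor(im["pixels"],cv2.COLOR_RGB2HSV)
    m=(hsv[...,0]>55)&(hsv[...,0]<75)&(hsv[...,1]>150)&(Q[...,0]>.002)&(Q[...,0]<.011)&(np.abs(Q[...,1]-.102)<.01)
    print(f,m.sum(),np.percentile(Q[m],[5,50,95],axis=0).round(4).tolist())
    b=(Q[...,0]>.002)&(Q[...,0]<.02)&(np.abs(Q[...,1]-.146)<.016)&(hsv[...,1]>180);print(" plate",np.percentile(Q[b][:,2],[10,25,50]).round(4))
```

```text
w19 361 [[0.0025, 0.0928, 0.0152], [0.0068, 0.1021, 0.0161], [0.0107, 0.1113, 0.0169]]
 plate [0.0178 0.0183 0.0265]
w20 542 [[0.0026, 0.093, 0.0091], [0.0068, 0.102, 0.0099], [0.0105, 0.1112, 0.0106]]
 plate [0.0179 0.0184 0.028 ]
```

The depth reading shows the button 6 mm in, which is its full travel. Now I'll back off.

Request:
play_rows(
  targets="-0.002 0 -0.006 0 1; -0.006 0 -0.014 0 1; -0.008 0 -0.03 0 1; -0.008 0 -0.06 0 1; -0.008 0 -0.09 0 1",
)

```text
time_s: 22.55
position: [0.5733, -0.1698, 0.1629]
tool_rot: [[-0.147, 0.989, -0.002], [0.989, 0.147, 0.002], [0.002, -0.002, -1.0]]
ft_force: [0.2, -0.9, -0.4]
grip_width: -0.0002
```

Request:
play_rows(
  targets="0 0 -0.03 0 1; 0 0.02 -0.06 0 1; 0 0.03 -0.06 0 1; 0 0.03 -0.06 0 1; 0 0.03 -0.06 0 1",
)

```text
time_s: 23.05
position: [0.6027, -0.1653, 0.2208]
tool_rot: [[-0.147, 0.989, -0.003], [0.989, 0.147, 0.002], [0.002, -0.003, -1.0]]
ft_force: [0.1, -0.4, 0.5]
grip_width: 0.0001
```

```bash
python3 go.py;python3 - <<'E'
from rig import status, eyes
from h import *
s=status.observe()
im=eyes.get_image("wrist");im.update(pos=s["position"],rot=s["tool_rot"]);np.savez("pics/w21.npz",**im);tocrop(im,(120,0,520,400),2,"pics/w21.png")
im=eyes.get_image("side");np.savez("pics/d21.npz",**im);tocrop(im,(220,110,470,330),3,"pics/d21.png")
import sys
sys.argv=["",'pics/w21.npz'];exec(open('chk.py').read())
hsv=cv2.cvtColor(im["pixels"],cv2.COLOR_RGB2HSV)
m=(hsv[...,0]>55)&(hsv[...,0]<75)&(hsv[...,1]>150)&(Q[...,0]>.002)&(Q[...,0]<.011)&(np.abs(Q[...,1]-.102)<.01)
print("button",m.sum(),np.median(Q[m],0).round(4))
red=((hsv[...,0]<6)|(hsv[...,0]>174))&(hsv[...,1]>180);m=red&(np.abs(Q[...,2]-.018)<.003);print("plate",np.percentile(Q[m],[2,98],axis=0).round(4).tolist())
face=(Q[...,2]>-.003)&(Q[...,2]<.013)&(np.abs(Q[...,1])<.055)&(Q[...,0]<.05)&(Q[...,0]>-.066)&(np.abs(Q[...,0])>.015)
co,sd,n=fit(face);print("panel face",co.round(4),n)
E
```

```text
t 23.05 p [ 0.6027 -0.1653  0.2208] yaw 98.47 q [-26.2  30.   62.3   0.   87.9 -34.6] F [ 0.1 -0.4  0.5] w 0.0001155444971576549
button 185 [0.0065 0.1021 0.0161]
plate [[-0.0307, 0.126, 0.0166], [0.0316, 0.1646, 0.0195]]
panel face [-0.     -0.0004  0.0063] 6279
```

View pics/w21.png

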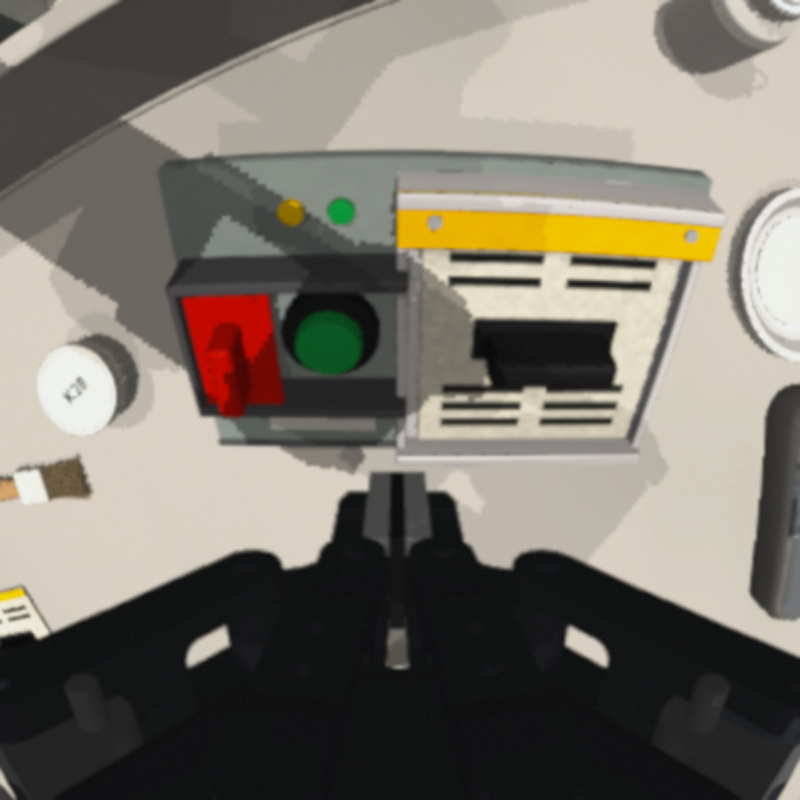

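View pics/d21.png

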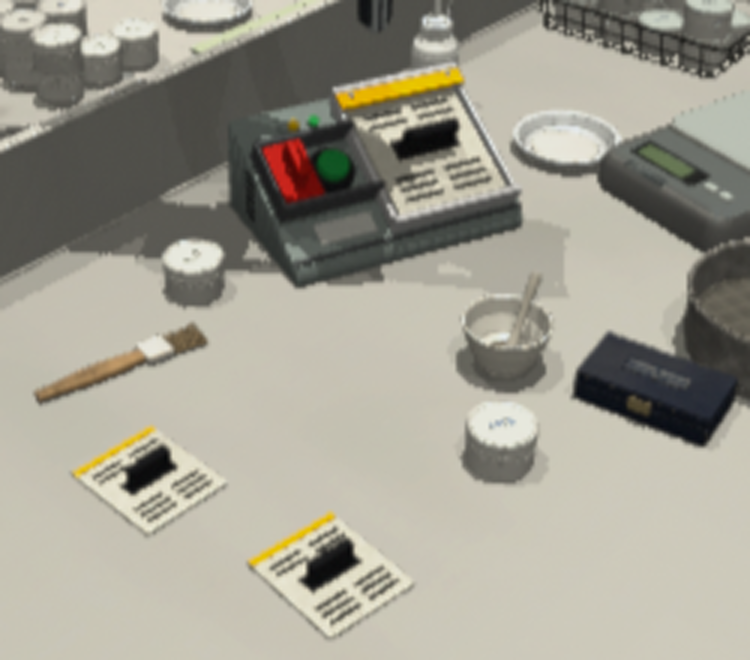

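```bash
python3 -c "
from rig import env
print(env.close_job())"
```

```text
the job is handed in; nothing more can be done
None
```

The job is done and handed in at about 23 s of the 54 s allowed; no verdict came back.

I gripped the largest panel across the ends of its handle and carried it level, so it met the sloped face at 27 degrees. I slid its striped edge under the lip and lowered the other edge until the panel lay flat. After letting go, I slid the shutter to its far end, pressed the button fully in and backed away.

**Last checks:**
- **Panel:** it lies flat in the recess, with a tilt of about 0 degrees and its top face 6.3 mm above the recess floor (the panel is 6 mm thick). Its striped edge, measured about 0.7 s before I let go, sat near x = 70 mm, and the pictures since show the panel in place under the lip.
- **Shutter:** it is about 43 mm open.
- **Button:** it measured 6.2 mm in when pressed and then came fully back out.
- **Bystanders and arm:** the tins, mortar and brush look unmoved in the side view, and the arm is clear of everything.

**What went wrong or disagreed:**
- While lowering, the panel's front edge caught on the lower end stop, with about 29 N vertical force. I lifted it, moved it about 7 mm up the slope and lowered it again without trouble.
- The depth camera put the button's top at 16 mm instead of the stated 12 mm. I relied on its travel rather than that height.
- The wrist camera's calibration shifted by about 2.5 mm between readings. I placed the panel relative to the lip within the same picture.
- I judged the hooking step (step 1) from the camera and arm positions; there was no direct reading of it.

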